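Prove the depth gauges in the walnut bowl and hang them away

TASK

Try the set of depth gauges in the walnut bowl, one at a time from the shortest rod to the longest: round head, then square, then bar, then cross, passing over any that is missing. Pull each gauge out of the upright block, lower it upright until its tip lightly touches the middle of the bowl's floor without ramming it, then hang it by its collar, well into the slot marked with its own head shape, and let go before taking the next. Leave the bowl standing upright on the bench, and leave the tin, the template clip and the boxwood blank where they are.

Things in the scene. Friction and masses are not known exactly. Their poses are not given: they have to be found in the camera images.
- gauge_round: Depth gauge, round boxwood head: steel rod 8 mm thick, 80 mm long below a collar 36 mm across, 6 mm thick; above it the head, in plan a round cylinder 40 mm across, 52 mm tall (its top 58 mm above the collar's underside). Origin at the rod's lower tip, z up towards the head. About 0.14 kg. May be absent.
- round_collar (a point): Point on the round-headed gauge's axis at the underside of its collar, 80 mm above its origin (the tip).
- gauge_square: Depth gauge, square boxwood head: steel rod 8 mm thick, 87 mm long below a collar 36 mm across, 6 mm thick; above it the head, in plan a square block 38 x 38 mm, 52 mm tall (its top 58 mm above the collar's underside). Origin at the rod's lower tip, z up towards the head. About 0.14 kg. May be absent.
- square_collar (a point): Point on the square-headed gauge's axis at the underside of its collar, 87 mm above its origin (the tip).
- gauge_bar: Depth gauge, bar boxwood head: steel rod 8 mm thick, 94 mm long below a collar 36 mm across, 6 mm thick; above it the head, in plan a flat bar 62 mm long (own x axis) and 22 mm thick (own y axis), 52 mm tall (its top 58 mm above the collar's underside). Origin at the rod's lower tip, z up towards the head. About 0.14 kg. May be absent.
- bar_collar (a point): Point on the bar-headed gauge's axis at the underside of its collar, 94 mm above its origin (the tip).
- gauge_cross: Depth gauge, cross boxwood head: steel rod 8 mm thick, 101 mm long below a collar 36 mm across, 6 mm thick; above it the head, in plan a plus-shaped cross, 54 mm over its arms both ways (arms along own x and y), each arm 20 mm wide, 52 mm tall (its top 58 mm above the collar's underside). Origin at the rod's lower tip, z up towards the head. About 0.14 kg. May be absent.
- cross_collar (a point): Point on the cross-headed gauge's axis at the underside of its collar, 101 mm above its origin (the tip).
- slot_round: Fixed wooden hanger for the round-headed gauge, marked on top with a dark inlay of that head's plan shape. Level plate 70 mm wide (x), 12 mm thick, top 135 mm above this origin, 150 mm above the bench, with a slot 18 mm wide along y: open mouth at y = +40 mm, closed end at y = -12 mm; inlay at y = -48 mm. Four hangers stand 80 mm apart in a row along x; their order varies.
- round_seat (a point): Where the round-headed gauge's collar point belongs: in the slot of its hanger, mid-width, 12 mm from the closed end, at the plate's top. Axes as the hanger's. The rod slides in from the mouth (+y) with the collar just above the plate; the collar then rests on the plate.
- slot_square: Fixed wooden hanger for the square-headed gauge, marked on top with a dark inlay of that head's plan shape. Level plate 70 mm wide (x), 12 mm thick, top 135 mm above this origin, 150 mm above the bench, with a slot 18 mm wide along y: open mouth at y = +40 mm, closed end at y = -12 mm; inlay at y = -48 mm. Four hangers stand 80 mm apart in a row along x; their order varies.
- square_seat (a point): Where the square-headed gauge's collar point belongs: in the slot of its hanger, mid-width, 12 mm from the closed end, at the plate's top. Axes as the hanger's. The rod slides in from the mouth (+y) with the collar just above the plate; the collar then rests on the plate.
- slot_bar: Fixed wooden hanger for the bar-headed gauge, marked on top with a dark inlay of that head's plan shape. Level plate 70 mm wide (x), 12 mm thick, top 135 mm above this origin, 150 mm above the bench, with a slot 18 mm wide along y: open mouth at y = +40 mm, closed end at y = -12 mm; inlay at y = -48 mm. Four hangers stand 80 mm apart in a row along x; their order varies.
- bar_seat (a point): Where the bar-headed gauge's collar point belongs: in the slot of its hanger, mid-width, 12 mm from the closed end, at the plate's top. Axes as the hanger's. The rod slides in from the mouth (+y) with the collar just above the plate; the collar then rests on the plate.
- slot_cross: Fixed wooden hanger for the cross-headed gauge, marked on top with a dark inlay of that head's plan shape. Level plate 70 mm wide (x), 12 mm thick, top 135 mm above this origin, 150 mm above the bench, with a slot 18 mm wide along y: open mouth at y = +40 mm, closed end at y = -12 mm; inlay at y = -48 mm. Four hangers stand 80 mm apart in a row along x; their order varies.
- cross_seat (a point): Where the cross-headed gauge's collar point belongs: in the slot of its hanger, mid-width, 12 mm from the closed end, at the plate's top. Axes as the hanger's. The rod slides in from the mouth (+y) with the collar just above the plate; the collar then rests on the plate.
- holder: Fixed upright wooden block, 270 mm (x) x 70 mm (y) x 115 mm tall, with four square wells 22 x 22 mm, right through, in a row at x = -105, -35, 35, 105 mm. Gauges stand upright in the wells, collars on the top, own x within 0.15 rad of the block's x; which stands where varies. Origin: centre of the underside.
- bowl: Loose dark walnut bowl, 130 mm across the rim, 50 mm high, walls about 6 mm, about 0.4 kg; flat inner floor of about 36 mm radius, 8 mm above its origin. Origin at the centre of its underside, z up. It may get knocked a few cm aside during the work.
- tin: Loose open round steel tin with cherry shavings, 90 mm across, 50 mm high, not to be disturbed. Origin at the centre of its underside.
- clip: Loose spring clip of dark steel on a 60 x 80 mm wooden foot, gripping a pair of upright round boxwood lid templates, 96 mm high in all, not to be disturbed. Origin at the centre of its underside.
- blank: Loose solid boxwood bowl blank, a disc 96 mm across and 42 mm high, not to be disturbed. Origin at the centre of its underside.
Things that resemble listed ones, but are neither listed nor needed, are in the scene too. What is shaped like the gauge_bar but pink is not meant. What is shaped like the gauge_square but turquoise is not meant.

How it is judged:
On the way, in this order (a step that is already met when the one before it is completed fails the run):
1. the round-headed gauge's tip is at the middle of the bowl's floor (within 5 mm of the floor and 25 mm of the centre), gauge upright within 0.2 rad (horizontal distance between gauge_round and bowl below 0.025 m and z of gauge_round in the frame of bowl between 0 and 0.013 m and angle between gauge_round's own z axis and vertical below 0.2 rad), for 0.1 s.
2. the round-headed gauge hangs released by its collar in its own slot (horizontal distance between round_collar and round_seat below 0.02 m and z of round_collar in the frame of round_seat between -0.006 and 0.006 m and angle between gauge_round's own z axis and vertical below 0.12 rad and linear speed of gauge_round below 0.05 m/s and contact force between the fingers and gauge_round below 0.1 N), for 0.2 s.
3. the square-headed gauge's tip is at the middle of the bowl's floor (within 5 mm of the floor and 25 mm of the centre), gauge upright within 0.2 rad (horizontal distance between gauge_square and bowl below 0.025 m and z of gauge_square in the frame of bowl between 0 and 0.013 m and angle between gauge_square's own z axis and vertical below 0.2 rad), for 0.1 s.
4. the square-headed gauge hangs released by its collar in its own slot (horizontal distance between square_collar and square_seat below 0.02 m and z of square_collar in the frame of square_seat between -0.006 and 0.006 m and angle between gauge_square's own z axis and vertical below 0.12 rad and linear speed of gauge_square below 0.05 m/s and contact force between the fingers and gauge_square below 0.1 N), for 0.2 s.
5. the bar-headed gauge's tip is at the middle of the bowl's floor (within 5 mm of the floor and 25 mm of the centre), gauge upright within 0.2 rad (horizontal distance between gauge_bar and bowl below 0.025 m and z of gauge_bar in the frame of bowl between 0 and 0.013 m and angle between gauge_bar's own z axis and vertical below 0.2 rad), for 0.1 s.
6. the bar-headed gauge hangs released by its collar in its own slot (horizontal distance between bar_collar and bar_seat below 0.02 m and z of bar_collar in the frame of bar_seat between -0.006 and 0.006 m and angle between gauge_bar's own z axis and vertical below 0.12 rad and linear speed of gauge_bar below 0.05 m/s and contact force between the fingers and gauge_bar below 0.1 N), for 0.2 s.
7. the cross-headed gauge's tip is at the middle of the bowl's floor (within 5 mm of the floor and 25 mm of the centre), gauge upright within 0.2 rad (horizontal distance between gauge_cross and bowl below 0.025 m and z of gauge_cross in the frame of bowl between 0 and 0.013 m and angle between gauge_cross's own z axis and vertical below 0.2 rad), for 0.1 s.
8. the cross-headed gauge hangs released by its collar in its own slot (horizontal distance between cross_collar and cross_seat below 0.02 m and z of cross_collar in the frame of cross_seat between -0.006 and 0.006 m and angle between gauge_cross's own z axis and vertical below 0.12 rad and linear speed of gauge_cross below 0.05 m/s and contact force between the fingers and gauge_cross below 0.1 N), for 0.2 s.
At the end, for the whole second after the job is handed in: Every gauge present hangs upright (within 0.12 rad) and still by its collar on its own marked hanger, its axis within 20 mm of the seat point and the collar within 6 mm of the plate's top; the bowl stands upright on the bench (horizontal distance between round_collar and round_seat below 0.02 m and z of round_collar in the frame of round_seat between -0.006 and 0.006 m and angle between each of gauge_round, gauge_square, gauge_bar, gauge_cross's own z axis and vertical below 0.12 rad and linear speed of each of gauge_round, gauge_square, gauge_bar, gauge_cross below 0.05 m/s and horizontal distance between square_collar and square_seat below 0.02 m and z of square_collar in the frame of square_seat between -0.006 and 0.006 m and horizontal distance between bar_collar and bar_seat below 0.02 m and z of bar_collar in the frame of bar_seat between -0.006 and 0.006 m and horizontal distance between cross_collar and cross_seat below 0.02 m and z of cross_collar in the frame of cross_seat between -0.006 and 0.006 m and angle between bowl's own z axis and vertical below 0.1 rad and height (world z) of bowl below 0.01 m and linear speed of bowl below 0.03 m/s); the robot touches nothing.
It fails at once if the tin is pushed more than 3 cm from its place or tipped over (distance of tin from where it was at the start of the episode above 0.03 m or angle between tin's own z axis and vertical above 0.4 rad).
It fails at once if the clip is pushed more than 3 cm from its place or tipped over (distance of clip from where it was at the start of the episode above 0.03 m or angle between clip's own z axis and vertical above 0.4 rad).
It fails at once if the blank is pushed more than 3 cm from its place or tipped over (distance of blank from where it was at the start of the episode above 0.03 m or angle between blank's own z axis and vertical above 0.4 rad).
It fails at once if a gauge is rammed into the bowl with more than 40 N (contact force between any of gauge_round, gauge_square, gauge_bar, gauge_cross and bowl above 40 N).
Of gauge_round, gauge_square, gauge_bar, gauge_cross only 3 to 4 are there at a start; the rules pass over those that are not, and their reading is None.
At some moment in a run one of bowl may be knocked a few centimetres aside while the robot is not near it.
It also fails if it takes over 210 s, if anything falls off the work surface, if the arm or the gripper's body presses on something with over 40 N, if the wrist force passes 120 N, or if a joint passes its speed limit or range.

ROBOT

A 7-joint arm with a two-finger parallel gripper is mounted at the origin on the work surface. World frame = base frame: x ahead of the robot, y to its left, z up, the work surface at z = 0. Lengths are in m, angles in rad, forces in N, time in s.
With the tool pointing down it reaches from about 0.4 to 0.875 m from the base axis. Payload 6.5 kg.
Tool frame: the origin (TCP) lies where the fingers leave the gripper's body, on its centre line; the fingertips stand manip.tip_extent ahead of it and the grasp point (between the pads) lies 45 mm ahead of it (manip.tip_extent is the distance from the TCP to the fingertips, in m); z points along the fingers, y is the line along which they close (so a half turn about z gives the same grasp; the last joint's range is limited). The gripper opens to 88 mm and grips with 3 to 60 N. Pads are 18 mm wide; open, the fingers measure 123 mm over their backs; the gripper's body (75 mm by 187 mm) begins 45 mm behind the grasp point.
Start: joints at [1.244, 0.536, -0.004, 1.538, 0.003, 1.067, -0.071], TCP at [0.168, -0.628, 0.303] pointing down, gripper open.
Joint ranges: [-2.7, 2.7], [-0.37, 2.16], [-1.27, 1.26], [0.24, 2.4], [-1.31, 4.45], [0.19, 1.91], [-2.76, 2.76]. Speed limits (rad/s): [2.39, 2.39, 3.14, 3.14, 3.14, 3.14, 3.14].

INTERFACE

Orientations are given as a rotation vector (axis times angle).
In Python, from station import manip gives the robot as it stands.
- The arm moves only by the tool apply_moves, never from a script. Its argument "targets" is a list of rows, each an object with "travel": the shift along the tool's x, y, z as a fraction of full scale, a list of three; "rotation": the turn, a rotation vector about the tool's x, y, z as a fraction of full scale, a list of three. In form: [{"travel": [x, y, z], "rotation": [wx, wy, wz]}, ...]. A call has 1 to 12 rows; each row shifts and turns the commanded pose from where the row before left it, along the tool's axes as they then stand; what a row does not reach is not made up. Full scale, the value 1, is 0.025 m for a shift and 2 rad for a turn. A row lasts 1/10 s, in which the tool goes at most 50 mm and 8.59 degrees, less where a joint would pass 70% of its speed; a pose out of reach is approached as far as the arm can. A call with a number of a shift or a turn outside -1 to 1 is refused whole. A call with a gripper value outside its range is refused whole. "hand" is the opening, from 0 (shut) to 1 (fully open), set as the call begins (left out, the last holds). The fingers move at their own pace and stop on an object; "squeeze" is the grip in N (left out, the last holds). Time passes only in rows, so rows that do not move let the fingers close. It gives the time, the measured TCP pose, the force, the opening and the grip force at its end, in the units of the state.
- manip.get_obs(): the state, without advancing time (a new reading comes with each control period).
- manip.grab_frame(name): name is "scene" or "top" or "wrist"; returns the picture (480x640x3 uint8, red, green, blue); there is no depth.
- manip.camera_info(name): a dict with "fx", "fy", "cx", "cy" (pixels), "R" (3x3) and "t" (3): a world point X has camera coordinates R X + t; the wrist camera has in their place "mount" (4x4, takes a point from camera to tool coordinates, whose origin is the TCP and whose axes are the flange's). Camera axes: x right, y down, z forward; pixel columns grow to the right and rows downward; lengths in m; the calibration is good to about 2 mm. A picture is of the moment at which its call begins: read the wrist's pose just before it. camera_info takes no time and is no camera call.
- manip.job_done(): hands the job in; it is judged then, once.
The state is a dict: "time": time; "joints": joint angles; "joint_velocities": joint speeds; "effort": joint torques, N m; "tcp_pos": TCP position; "ee_rot": TCP orientation; "contact_force": force on the tool from outside, world axes, zero at the start; "torque": the same for the moment, N m; "opening": finger opening in m; "grasp_force": force on a finger pad.
Only numpy, scipy, OpenCV 4.12 (cv2) and the standard library are available. Lean on these libraries where they do the work, as an engineer would, in place of code of your own. Each camera call takes 0.05 s, during which the arm holds its last target. There are 200 camera calls.

## Working session

There is one attempt and no reset: what is moved stays moved. The work goes in short steps, Python scripts to look and compute and a tool call to move; the robot and the scene stay as the last step left them, time stands still between calls to the robot, and variables do not carry over. Pictures are saved under pics/ and viewed, at most 14 in all, crops included, and the job is handed in when it is done.

Besides the shell and the picture viewer there is one more tool, called after "Emit:" as a command line: name --argument value ..., lists and objects as JSON in quotes. apply_moves: Moves the arm, as the interface text tells. Its arguments: {"type":"object","properties":{"targets":{"type":"array","items":{"type":"object","properties":{"travel":{"type":"array","items":{"type":"number"}},"rotation":{"type":"array","items":{"type":"number"}}}}},"hand":{"type":"number"},"squeeze":{"type":"number"}},"required":["targets"]}

```bash
ls; mkdir -p pics
python3 - <<'E'
from station import manip
import cv2,numpy as np
print(manip.tip_extent); o=manip.get_obs(); print(o)
for n in("top","scene"):
    f=manip.grab_frame(n); cv2.imwrite(f"pics/{n}0.png",f[:,:,::-1]); print(manip.camera_info(n))
print(manip.camera_info("wrist"))
E
```

```text
pics
0.064
{'time': 0.0, 'joints': array([ 1.24381359,  0.5371826 , -0.00445101,  1.53883787,  0.00260914,
        1.06732047, -0.07120245]), 'joint_velocities': array([-9.82859997e-04, -1.73411372e-03,  1.10582487e-04, -2.15657469e-05,
        9.60389611e-04, -3.84320871e-04, -8.80183705e-04]), 'effort': array([-6.57505843e-04, -5.70976067e+01,  9.90348682e-01, -2.51598877e+01,
       -5.63361717e-02,  1.78322283e-02,  1.72811310e-04]), 'tcp_pos': array([ 0.16746186, -0.62754143,  0.30184197]), 'ee_rot': array([-3.11321503e+00, -4.08386450e-01,  5.56366519e-04]), 'contact_force': array([ 0.58364372,  0.27043151, -0.26029727]), 'torque': array([-0.03174296,  0.00283094, -0.01428953]), 'grasp_force': 0.0, 'opening': 0.08818574472830591}
{'fx': 512.0288596290419, 'fy': 512.0288596290419, 'cx': 318.40418716534185, 'cy': 247.61418738257893, 'R': array([[-0.02507197, -0.99948312,  0.02012165],
       [-0.98603698,  0.02140998, -0.16514447],
       [ 0.1646283 , -0.02398119, -0.98606411]]), 't': array([0.08435197, 0.60032249, 1.08311266])}
{'fx': 471.5435372636831, 'fy': 471.5435372636831, 'cx': 314.95992847131555, 'cy': 243.92698707549124, 'R': array([[ 0.35582148,  0.93448334,  0.01148752],
       [ 0.79757831, -0.29723989, -0.52489741],
       [-0.48709333,  0.19593197, -0.85108798]]), 't': array([-0.26420107, -0.37021982,  1.60170069])}
{'fx': 363.9063571975865, 'fy': 363.9063571975865, 'cx': 322.53078476509273, 'cy': 237.72084771032928, 'mount': array([[-1.25820459e-03, -9.61474737e-01, -2.74890428e-01,
         7.12003394e-02],
       [ 9.99999186e-01, -1.26816501e-03, -1.41492564e-04,
        -4.23575314e-04],
       [-2.12564895e-04, -2.74890382e-01,  9.61475550e-01,
        -8.19781488e-02],
       [ 0.00000000e+00,  0.00000000e+00,  0.00000000e+00,
         1.00000000e+00]])}
```

View pics/top0.png

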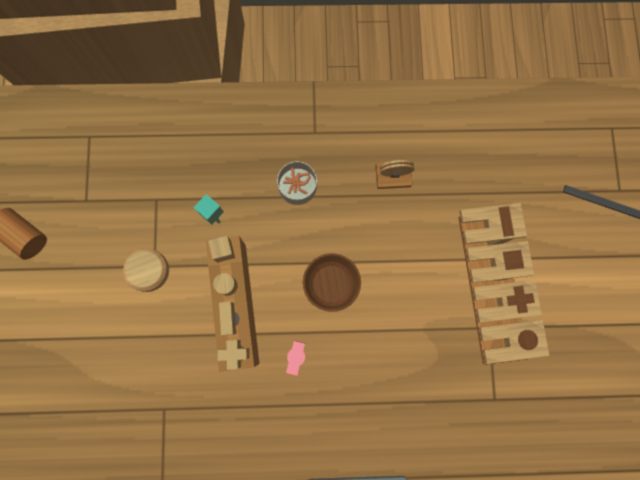

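View pics/scene0.png

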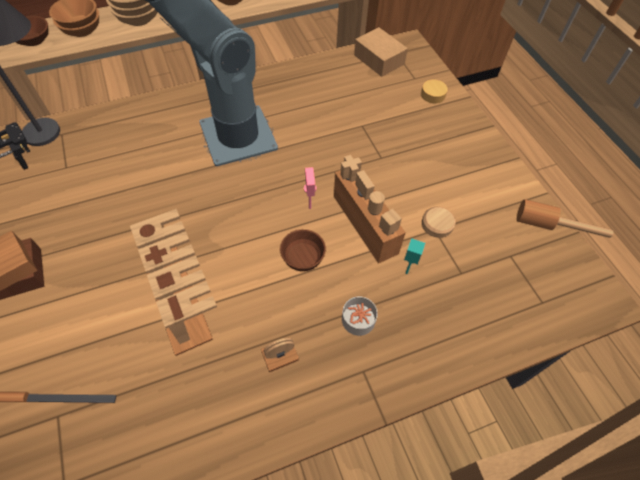

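Top view: the block is at about (235,302). Its heads are square at (220,248), round at (224,284), bar at (227,318) and cross at (232,355). The bowl is at (332,282). The hangers, by inlay, are bar (507,222), square (513,261), cross (520,299) and round (528,340).

Things that could be mistaken for a wanted object are the turquoise square gauge (208,208), the pink bar gauge (296,358), the blank (146,270) and the tin (297,182). I take only the boxwood heads standing in the block, and check them in a close crop.

Run:
```python
import cv2,numpy as np
f=cv2.imread("pics/top0.png")
a=np.hstack([f[200:370,190:270],f[200:370,450:560]])
cv2.imwrite("pics/crop1.png",cv2.resize(a,None,fx=3.5,fy=3.5,interpolation=cv2.INTER_CUBIC))
```

```text
(no output)
```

View pics/crop1.png

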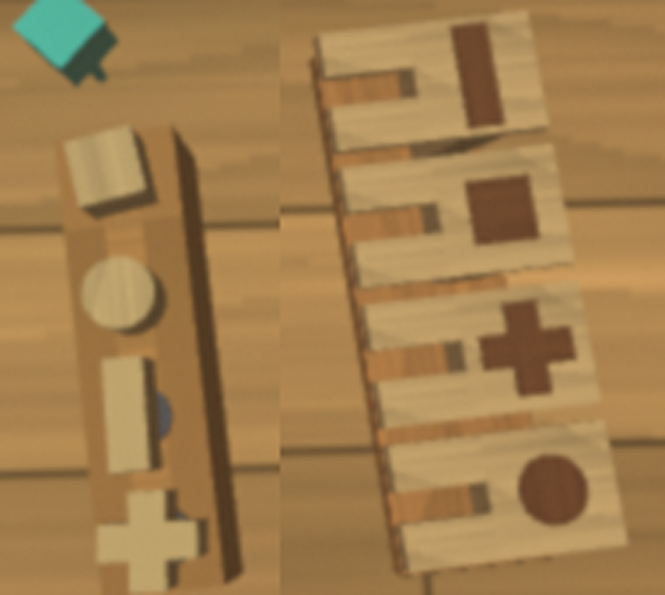

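The crop confirms four boxwood heads in the block: square (107,166), round (119,292), bar (127,414) and cross (149,541), in crop pixels. The inlays from top to bottom are bar, square, cross and round. Next I turn these into world positions.

```bash
cat > h.py <<'E'
import numpy as np, cv2
from scipy.spatial.transform import Rotation as Ro
from station import manip
def ray(uv,z,cam="top",pose=None):
    c=manip.camera_info(cam); d=np.array([(uv[0]-c['cx'])/c['fx'],(uv[1]-c['cy'])/c['fy'],1.])
    if cam=="wrist":
        M=c['mount']; R=Ro.from_rotvec(pose[1]).as_matrix(); C=R@M[:3,3]+pose[0]; D=R@M[:3,:3]@d
    else: C=-c['R'].T@c['t']; D=c['R'].T@d
    return C+D*(z-C[2])/D[2]
def proj(X,cam="top",pose=None):
    c=manip.camera_info(cam); X=np.asarray(X,float)
    if cam=="wrist":
        M=c['mount']; R=Ro.from_rotvec(pose[1]).as_matrix(); p=M[:3,:3].T@(R.T@(X-pose[0])-M[:3,3])
    else: p=c['R']@X+c['t']
    return np.array([c['fx']*p[0]/p[2]+c['cx'],c['fy']*p[1]/p[2]+c['cy']])
def bowl(f):
    """dark bowl blob in the top picture (RGB): rim circle centre -> world"""
    h=cv2.cvtColor(f,cv2.COLOR_RGB2GRAY); m=(h<85).astype(np.uint8); m=cv2.morphologyEx(m,cv2.MORPH_OPEN,np.ones((3,3)))
    n,_,s,c=cv2.connectedComponentsWithStats(m)
    out=[]
    for i in range(1,n):
        if 1500<s[i,4]<4500 and 0.8<s[i,2]/s[i,3]<1.25: out.append((s[i],c[i]))
    return out
E
python3 - <<'E'
from h import *
np.set_printoptions(precision=4,suppress=True)
L=lambda p:(p[0]/3.5+190-.36,p[1]/3.5+200-.36)
Rr=lambda p:((p[0]-280)/3.5+450-.36,p[1]/3.5+200-.36)
for n,p in dict(square=[(65,143),(130,125),(147,187),(85,208)],round=[(119,292)],bar=[(102,360),(143,356),(152,468),(109,472)],cross=[(97,545),(198,540),(147,491),(150,592)]).items():
    P=np.array([ray(L(q),.173) for q in p])[:,:2]; print(n,P.mean(0)); 
    if len(P)>1:
        E=np.diff(P,axis=0); print('  len',np.linalg.norm(E,axis=1),'ang',np.arctan2(E[:,1],E[:,0]))
P=np.array([ray(Rr(q),.150)[:2] for q in [(478,75),(503,210),(528,347),(554,490),(415,82),(438,217),(463,356),(489,498)]])
print(P); print(np.linalg.norm(np.diff(P[:4],axis=0),axis=1),np.linalg.norm(P[:4]-P[4:],axis=1))
M=np.array([(-80*i,-48) for i in range(4)]+[(-80*i,-12) for i in range(4)])/1000
# rigid fit, hanger x pointing up the image, +y to the mouth
m0,p0=M.mean(0),P.mean(0); U,S,V=np.linalg.svd((M-m0).T@(P-p0)); D=np.diag([1,np.linalg.det(U@V)]); R=(U@D@V).T
print('R',R,'yaw',np.arctan2(R[1,0],R[0,0]),'res',(M-m0)@R.T+p0-P)
for i,n in enumerate(['bar','square','cross','round']): print(n,'seat',R@(np.array([-.08*i,0])-m0)+p0)
f=manip.grab_frame("top")
for s,c in bowl(f):
    uv=(s[0]+s[2]/2-.5,s[1]+s[3]/2-.5); print(s,c,'rim',ray(uv,.05),'w',ray((s[0],uv[1]),.05)[1]-ray((s[0]+s[2],uv[1]),.05)[1])
print(manip.get_obs()['time'])
E
```

```text
square [0.5869 0.2657]
  len [0.0375 0.0368 0.0361] ang [-1.3144 -2.8769  1.8828]
round [0.5159 0.2585]
bar [0.449 0.254]
  len [0.0225 0.0611 0.0234] ang [-1.4972 -3.0584  1.6377]
cross [0.38   0.2421]
  len [0.0544 0.0385 0.0536] ang [-1.548   0.7996 -3.1088]
[[ 0.6319 -0.3126]
 [ 0.5521 -0.3202]
 [ 0.4731 -0.3276]
 [ 0.3927 -0.3351]
 [ 0.6285 -0.2752]
 [ 0.5489 -0.2821]
 [ 0.4689 -0.2899]
 [ 0.3892 -0.2979]]
[0.0802 0.0794 0.0807] [0.0375 0.0382 0.038  0.0374]
R [[ 0.9956 -0.0941]
 [ 0.0941  0.9956]] yaw 0.09425677625060538 res [[-0.0001  0.0009]
 [ 0.0001  0.001 ]
 [-0.0006  0.0009]
 [ 0.0002  0.0008]
 [-0.0001 -0.0007]
 [-0.0001 -0.0012]
 [ 0.0003 -0.001 ]
 [ 0.0003 -0.0006]]
bar seat [ 0.6273 -0.2639]
square seat [ 0.5477 -0.2714]
cross seat [ 0.468 -0.279]
round seat [ 0.3884 -0.2865]
[ 304  254   56   57 1927] [331.6373 281.6144] rim [0.5252 0.0436 0.05  ] w 0.12246858567999934
0.15
```

The measurements agree with the given sizes: inlay spacing 80 mm, heads 37, 61 and 54 mm, and all points within reach. Next is a helper that turns goals into move units.

```bash
cat >> h.py <<'E'
HEAD=dict(round=(.5159,.2585,.10),square=(.5869,.2657,.26),bar=(.449,.254,.08),cross=(.380,.2421,.03))
SEAT=dict(bar=(.6273,-.2639),square=(.5477,-.2714),cross=(.468,-.279),round=(.3884,-.2865))
YH=np.array([-.0941,.9956])   # hanger +y
ROD=dict(round=.080,square=.087,bar=.094,cross=.101); G=.075
def Rt(psi): return np.array([[np.cos(psi),np.sin(psi),0],[np.sin(psi),-np.cos(psi),0],[0,0,-1]])
def plan(way):
    """way: list of (x,y,z,psi); prints moves in tool units: translate first, then turn"""
    o=manip.get_obs(); p=o['tcp_pos']; R=Ro.from_rotvec(o['ee_rot']).as_matrix()
    print('t %.1f'%o['time'],'tcp',p.round(4),'psi %.3f'%np.arctan2(R[1,0],R[0,0]),'F',o['contact_force'].round(1),'open %.4f grip %.1f'%(o['opening'],o['grasp_force']))
    for w in way:
        T=R.T@(np.array(w[:3])-p)/.025; Q=Rt(w[3]); r=Ro.from_matrix(R.T@Q).as_rotvec()/2
        print('  travel',T.round(2),'rows>=',int(np.ceil(abs(T).max())),'turn',r.round(3)); p=np.array(w[:3]); R=Q
E
python3 - <<'E'
from h import *
x,y,s=HEAD['round']
plan([(.5,-.2,.30,s),(x,y,.28,s),(x,y,.19,s)])
E
```

```text
t 0.1 tcp [ 0.1675 -0.6277  0.3021] psi 0.261 F [-0.5  0.4  0.1] open 0.0881 grip 0.0
  travel [ 17.26 -13.1    0.1 ] rows>= 18 turn [-0.001  0.     0.08 ]
  travel [  2.46 -18.18   0.8 ] rows>= 19 turn [0. 0. 0.]
  travel [0.  0.  3.6] rows>= 4 turn [0. 0. 0.]
```

Emit:
apply_moves --hand 1 --squeeze 25 --targets '[{"travel": [0.9,-0.7,0],"rotation": [0,0,0]},{"travel": [0.9,-0.7,0],"rotation": [0,0,0]},{"travel": [0.9,-0.7,0],"rotation": [0,0,0]},{"travel": [0.9,-0.7,0],"rotation": [0,0,0]},{"travel": [0.9,-0.7,0],"rotation": [0,0,0]},{"travel": [0.9,-0.7,0],"rotation": [0,0,0]},{"travel": [0.9,-0.7,0],"rotation": [0,0,0]},{"travel": [0.9,-0.7,0],"rotation": [0,0,0]},{"travel": [0.9,-0.7,0],"rotation": [0,0,0]},{"travel": [0.9,-0.7,0],"rotation": [0,0,0]},{"travel": [0.9,-0.7,0],"rotation": [0,0,0]},{"travel": [0.9,-0.7,0],"rotation": [0,0,0]}]'

```text
time: 1.35
tcp_pos: [0.3748, -0.3544, 0.3026]
ee_rot: [-3.115, -0.408, 0.0]
contact_force: [-0.0, -0.6, -0.3]
opening: 0.088
grasp_force: 0.0
```

Emit:
apply_moves --targets '[{"travel": [0.92,-0.67,0],"rotation": [0,0,0]},{"travel": [0.92,-0.67,0],"rotation": [0,0,0]},{"travel": [0.92,-0.67,0],"rotation": [0,0,0]},{"travel": [0.92,-0.67,0],"rotation": [0,0,0]},{"travel": [0.92,-0.67,0],"rotation": [0,0,0]},{"travel": [0.92,-0.67,0],"rotation": [0,0,0]},{"travel": [0.92,-0.67,0],"rotation": [0,0,0]},{"travel": [0,0,0],"rotation": [0,0,0.04]},{"travel": [0,0,0],"rotation": [0,0,0.04]},{"travel": [0,0,0],"rotation": [0,0,0]}]'

```text
time: 2.35
tcp_pos: [0.4996, -0.2004, 0.3024]
ee_rot: [-3.138, -0.158, 0.001]
contact_force: [-0.4, 0.2, -0.5]
opening: 0.0883
grasp_force: 0.0
```

Run:
```python
from h import *
x,y,s=HEAD['round']
plan([(x,y,.28,s),(x,y,.19,s)])
```

```text
t 2.4 tcp [ 0.4996 -0.2004  0.3024] psi 0.101 F [-0.4  0.2 -0.5] open 0.0883 grip 0.0
  travel [  2.49 -18.2    0.9 ] rows>= 19 turn [-0.  0.  0.]
  travel [0.  0.  3.6] rows>= 4 turn [0. 0. 0.]
```

Emit:
apply_moves --targets '[{"travel": [0.13,-0.96,0],"rotation": [0,0,0]},{"travel": [0.13,-0.96,0],"rotation": [0,0,0]},{"travel": [0.13,-0.96,0],"rotation": [0,0,0]},{"travel": [0.13,-0.96,0],"rotation": [0,0,0]},{"travel": [0.13,-0.96,0],"rotation": [0,0,0]},{"travel": [0.13,-0.96,0],"rotation": [0,0,0]},{"travel": [0.13,-0.96,0],"rotation": [0,0,0]},{"travel": [0.13,-0.96,0],"rotation": [0,0,0]},{"travel": [0.13,-0.96,0],"rotation": [0,0,0]},{"travel": [0.13,-0.96,0],"rotation": [0,0,0]},{"travel": [0.13,-0.96,0],"rotation": [0,0,0]},{"travel": [0.13,-0.96,0],"rotation": [0,0,0]}]'

```text
time: 3.55
tcp_pos: [0.5093, 0.0904, 0.3027]
ee_rot: [3.137, 0.161, -0.0]
contact_force: [0.5, 0.5, -0.6]
opening: 0.0883
grasp_force: 0.0
```

Emit:
apply_moves --targets '[{"travel": [0.13,-0.95,0.13],"rotation": [0,0,0]},{"travel": [0.13,-0.95,0.13],"rotation": [0,0,0]},{"travel": [0.13,-0.95,0.13],"rotation": [0,0,0]},{"travel": [0.13,-0.95,0.13],"rotation": [0,0,0]},{"travel": [0.13,-0.95,0.13],"rotation": [0,0,0]},{"travel": [0.13,-0.95,0.13],"rotation": [0,0,0]},{"travel": [0.13,-0.98,0.12],"rotation": [0,0,0]},{"travel": [0,0,0],"rotation": [0,0,0]},{"travel": [0,0,0],"rotation": [0,0,0]}]'

```text
time: 4.45
tcp_pos: [0.5152, 0.2579, 0.2799]
ee_rot: [3.137, 0.161, -0.001]
contact_force: [-0.0, -1.2, 1.0]
opening: 0.0881
grasp_force: 0.0
```

Run:
```python
from h import *
x,y,s=HEAD['round']
plan([(x,y,.19,s)])
o=manip.get_obs(); f=manip.grab_frame("wrist").copy()
pose=(o['tcp_pos'],o['ee_rot'])
for n,(a,b,_) in HEAD.items():
    u=proj((a,b,.173),"wrist",pose); print(n,u.round(1)); cv2.drawMarker(f,tuple(int(v) for v in u.round()),(255,0,0),0,14,1)
cv2.imwrite("pics/w1.png",f[:,:,::-1])
```

```text
t 4.5 tcp [0.5152 0.2579 0.2799] psi 0.103 F [-0.  -1.2  1. ] open 0.0881 grip 0.0
  travel [ 0.03 -0.02  3.6 ] rows>= 4 turn [0.    0.    0.001]
round [322.5 266. ]
square [322.5 131.4]
bar [318.6 370.5]
cross [326.3 462.2]
```

View pics/w1.png

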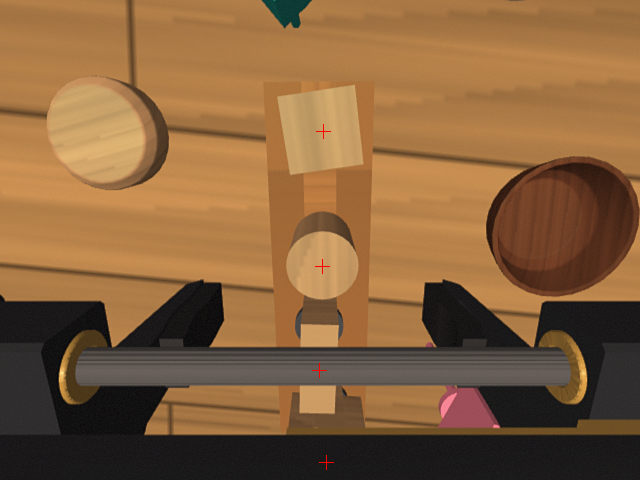

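The wrist view shows the round head at (322,265), the square at (321,130) and the bar at (319,368), each within 2 px of the prediction. I descend, grip and lift.

Emit:
apply_moves --targets '[{"travel": [0,0,0.8],"rotation": [0,0,0]},{"travel": [0,0,0.8],"rotation": [0,0,0]},{"travel": [0,0,0.8],"rotation": [0,0,0]},{"travel": [0,0,0.6],"rotation": [0,0,0]},{"travel": [0,0,0.4],"rotation": [0,0,0]},{"travel": [0,0,0.2],"rotation": [0,0,0]},{"travel": [0,0,0],"rotation": [0,0,0]}]'

```text
time: 5.2
tcp_pos: [0.5152, 0.2579, 0.1899]
ee_rot: [3.137, 0.158, -0.001]
contact_force: [-0.1, -0.4, -0.3]
opening: 0.0884
grasp_force: 0.0
```

Emit:
apply_moves --hand 0 --squeeze 25 --targets '[{"travel": [0,0,0],"rotation": [0,0,0]},{"travel": [0,0,0],"rotation": [0,0,0]},{"travel": [0,0,0],"rotation": [0,0,0]},{"travel": [0,0,0],"rotation": [0,0,0]},{"travel": [0,0,0],"rotation": [0,0,0]},{"travel": [0,0,0],"rotation": [0,0,0]},{"travel": [0,0,0],"rotation": [0,0,0]},{"travel": [0,0,0],"rotation": [0,0,0]}]'

```text
time: 6.0
tcp_pos: [0.5153, 0.2582, 0.1903]
ee_rot: [-3.138, -0.158, -0.0]
contact_force: [0.5, -0.4, 0.8]
opening: 0.0394
grasp_force: 25.0
```

```bash
cat >> h.py <<'E'
def seebowl():
    f=manip.grab_frame("top"); r=[]
    for s,c in bowl(f):
        p=ray((s[0]+s[2]/2-.5,s[1]+s[3]/2-.5),.05); print('bowl',p.round(4),s); r.append(p)
    return r
E
python3 - <<'E'
from h import *
b=seebowl()
p=manip.get_obs()['tcp_pos']; s=.1
plan([(p[0],p[1],.31,s),(.5252,.0436,.26,s),(.5252,.0436,.165,s)])
E
```

```text
bowl [0.5263 0.0436 0.05  ] [ 304  254   56   56 1525]
t 6.0 tcp [0.5153 0.2582 0.1902] psi 0.101 F [-0.4  0.5  0.3] open 0.0395 grip 25.0
  travel [-0.    0.   -4.79] rows>= 5 turn [0. 0. 0.]
  travel [-0.46  8.58  2.  ] rows>= 9 turn [0. 0. 0.]
  travel [0.  0.  3.8] rows>= 4 turn [0. 0. 0.]
```

Emit:
apply_moves --targets '[{"travel": [0,0,-0.4],"rotation": [0,0,0]},{"travel": [0,0,-0.7],"rotation": [0,0,0]},{"travel": [0,0,-0.8],"rotation": [0,0,0]},{"travel": [0,0,-0.8],"rotation": [0,0,0]},{"travel": [0,0,-0.8],"rotation": [0,0,0]},{"travel": [0,0,-0.8],"rotation": [0,0,0]},{"travel": [0,0,-0.5],"rotation": [0,0,0]},{"travel": [0,0,0],"rotation": [0,0,0]}]'

```text
time: 6.85
tcp_pos: [0.516, 0.2587, 0.3122]
ee_rot: [-3.136, -0.158, -0.005]
contact_force: [-0.6, -0.3, -1.4]
opening: 0.0395
grasp_force: 25.0
```

Emit:
apply_moves --targets '[{"travel": [-0.04,0.4,0],"rotation": [0,0,0]},{"travel": [-0.05,0.8,0.2],"rotation": [0,0,0]},{"travel": [-0.05,0.9,0.2],"rotation": [0,0,0]},{"travel": [-0.05,0.9,0.2],"rotation": [0,0,0]},{"travel": [-0.05,0.9,0.2],"rotation": [0,0,0]},{"travel": [-0.05,0.9,0.2],"rotation": [0,0,0]},{"travel": [-0.05,0.9,0.2],"rotation": [0,0,0]},{"travel": [-0.05,0.9,0.2],"rotation": [0,0,0]},{"travel": [-0.05,0.9,0.2],"rotation": [0,0,0]},{"travel": [-0.02,0.7,0.2],"rotation": [0,0,0]},{"travel": [0,0.38,0.2],"rotation": [0,0,0]},{"travel": [0,0,0],"rotation": [0,0,0]}]'

```text
time: 8.05
tcp_pos: [0.5245, 0.0417, 0.2587]
ee_rot: [3.137, 0.154, -0.005]
contact_force: [0.4, 0.7, -1.2]
opening: 0.0391
grasp_force: 25.0
```

Run:
```python
from h import *
plan([(.5258,.0436,.165,.1)])
f=np.vstack([manip.grab_frame("scene")[100:350,200:520],manip.grab_frame("top")[150:400,200:520]])
cv2.imwrite("pics/r2.png",cv2.resize(f[:,:,::-1],None,fx=1.2,fy=1.2))
```

```text
t 8.1 tcp [0.5245 0.0417 0.2587] psi 0.098 F [ 0.4  0.7 -1.2] open 0.0391 grip 25.0
  travel [ 0.07 -0.07  3.75] rows>= 4 turn [ 0.     0.001 -0.001]
```

View pics/r2.png

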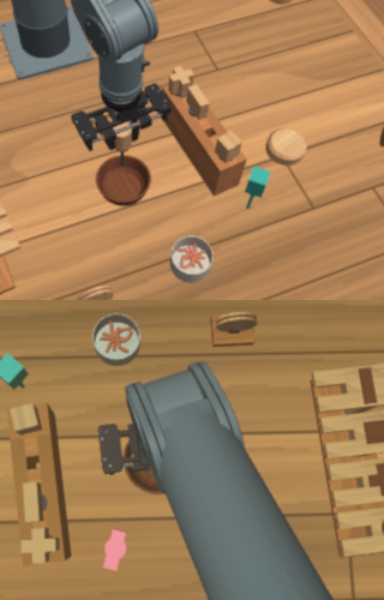

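The scene crop shows the round gauge held upright over the bowl, which has not moved. I lower it gently.

Emit:
apply_moves --targets '[{"travel": [0.07,-0.07,0.5],"rotation": [0,0,0]},{"travel": [0,0,0.7],"rotation": [0,0,0]},{"travel": [0,0,0.8],"rotation": [0,0,0]},{"travel": [0,0,0.8],"rotation": [0,0,0]},{"travel": [0,0,0.5],"rotation": [0,0,0]},{"travel": [0,0,0.2],"rotation": [0,0,0]},{"travel": [0,0,0.1],"rotation": [0,0,0]},{"travel": [0,0,0],"rotation": [0,0,0]},{"travel": [0,0,0],"rotation": [0,0,0]}]'

```text
time: 9.05
tcp_pos: [0.5275, 0.0457, 0.1709]
ee_rot: [-3.137, -0.158, -0.002]
contact_force: [-0.2, 0.8, -1.6]
opening: 0.0393
grasp_force: 25.0
```

Emit:
apply_moves --targets '[{"travel": [0,0,0.04],"rotation": [0,0,0]},{"travel": [0,0,0.04],"rotation": [0,0,0]},{"travel": [0,0,0.04],"rotation": [0,0,0]},{"travel": [0,0,0.04],"rotation": [0,0,0]},{"travel": [0,0,0],"rotation": [0,0,0]}]'

```text
time: 9.55
tcp_pos: [0.5269, 0.0456, 0.1661]
ee_rot: [3.138, 0.158, -0.0]
contact_force: [-0.4, 0.8, -1.5]
opening: 0.0396
grasp_force: 25.0
```

Emit:
apply_moves --targets '[{"travel": [0,0,0.04],"rotation": [0,0,0]},{"travel": [0,0,0.04],"rotation": [0,0,0]},{"travel": [0,0,0],"rotation": [0,0,0]}]'

```text
time: 9.85
tcp_pos: [0.5269, 0.0456, 0.164]
ee_rot: [3.138, 0.158, -0.0]
contact_force: [-0.3, -0.5, -1.4]
opening: 0.0393
grasp_force: 25.0
```

Emit:
apply_moves --targets '[{"travel": [0,0,0.04],"rotation": [0,0,0]},{"travel": [0,0,0],"rotation": [0,0,0]}]'

```text
time: 10.05
tcp_pos: [0.5271, 0.0456, 0.1632]
ee_rot: [3.138, 0.158, 0.0]
contact_force: [-0.7, 0.2, -0.9]
opening: 0.0395
grasp_force: 25.0
```

Emit:
apply_moves --targets '[{"travel": [0,0,0.04],"rotation": [0,0,0]},{"travel": [0,0,0],"rotation": [0,0,0]},{"travel": [0,0,0],"rotation": [0,0,0]}]'

```text
time: 10.35
tcp_pos: [0.5274, 0.0457, 0.1631]
ee_rot: [3.137, 0.158, 0.001]
contact_force: [-2.1, -0.0, 7.7]
opening: 0.0395
grasp_force: 25.0
```

```bash
cat >> h.py <<'E'
def hang(n,psi,dz=.004,out=.085):
    s=np.array(SEAT[n]); z=.15+G+dz; p=manip.get_obs()['tcp_pos']
    m=s+out*YH
    plan([(p[0],p[1],.075+ROD[n]+G,psi),(*m,z,psi),(*s,z,psi)])
E
python3 -c "
from h import *
hang('round',.1)"
```

```text
t 10.3 tcp [0.5274 0.0457 0.1631] psi 0.101 F [-2.1 -0.   7.7] open 0.0395 grip 25.0
  travel [ 0.    0.   -2.68] rows>= 3 turn [ 0. -0.  0.]
  travel [-6.84  9.27  0.04] rows>= 10 turn [0. 0. 0.]
  travel [-0.02  3.4   0.  ] rows>= 4 turn [0. 0. 0.]
```

The tip touched the floor lightly (fz went from -1.5 to +7.7 N) at the expected height. I lift and go to the round hanger's mouth.

Emit:
apply_moves --targets '[{"travel": [0,0,-0.4],"rotation": [0,0,0]},{"travel": [0,0,-0.8],"rotation": [0,0,0]},{"travel": [0,0,-0.8],"rotation": [0,0,0]},{"travel": [0,0,-0.7],"rotation": [0,0,0]}]'

```text
time: 10.75
tcp_pos: [0.527, 0.0456, 0.231]
ee_rot: [-3.137, -0.158, -0.001]
contact_force: [-0.1, 0.4, -1.2]
opening: 0.0392
grasp_force: 25.0
```

Emit:
apply_moves --targets '[{"travel": [-0.3,0.4,0],"rotation": [0,0,0]},{"travel": [-0.6,0.8,0],"rotation": [0,0,0]},{"travel": [-0.65,0.9,0],"rotation": [0,0,0]},{"travel": [-0.65,0.9,0],"rotation": [0,0,0]},{"travel": [-0.65,0.9,0],"rotation": [0,0,0]},{"travel": [-0.65,0.9,0],"rotation": [0,0,0]},{"travel": [-0.65,0.9,0],"rotation": [0,0,0]},{"travel": [-0.65,0.9,0],"rotation": [0,0,0]},{"travel": [-0.65,0.9,0],"rotation": [0,0,0]},{"travel": [-0.65,0.85,0],"rotation": [0,0,0]},{"travel": [-0.65,0.7,0],"rotation": [0,0,0]},{"travel": [-0.1,0.22,0],"rotation": [0,0,0]}]'

```text
time: 11.95
tcp_pos: [0.3768, -0.2044, 0.2289]
ee_rot: [-3.138, -0.151, 0.005]
contact_force: [-0.4, 0.3, -2.0]
opening: 0.0394
grasp_force: 25.0
```

Emit:
apply_moves --targets '[{"travel": [0,0,0],"rotation": [0,0,0]},{"travel": [0,0,0],"rotation": [0,0,0]}]'

```text
time: 12.15
tcp_pos: [0.3803, -0.2015, 0.2296]
ee_rot: [-3.137, -0.159, -0.0]
contact_force: [-0.6, -0.1, -0.8]
opening: 0.0395
grasp_force: 25.0
```

Run:
```python
from h import *
hang('round',.1)
o=manip.get_obs(); f=manip.grab_frame("wrist").copy(); pose=(o['tcp_pos'],o['ee_rot'])
for d in (0,.052): 
    P=np.array(SEAT['round'])+(-.012+d)*YH; u=proj((*P,.15),"wrist",pose); cv2.drawMarker(f,tuple(int(v) for v in u.round()),(255,0,0),0,14,1)
g=manip.grab_frame("scene")[150:350,100:360]
cv2.imwrite("pics/w3.png",np.hstack([cv2.resize(f,(400,300)),cv2.resize(g,(390,300))])[:,:,::-1])
```

```text
t 12.2 tcp [ 0.3803 -0.2015  0.2296] psi 0.102 F [-0.6 -0.1 -0.8] open 0.0395 grip 25.0
  travel [ 0.   -0.   -0.02] rows>= 1 turn [-0.    -0.     0.001]
  travel [0.   0.01 0.04] rows>= 1 turn [0. 0. 0.]
  travel [-0.02  3.4   0.  ] rows>= 4 turn [0. 0. 0.]
```

View pics/w3.png

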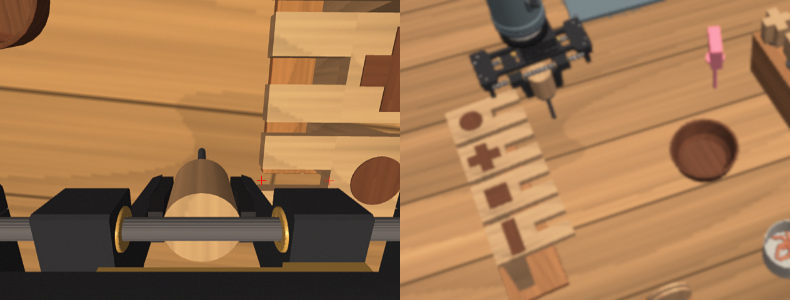

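The wrist view shows the round hanger's slot running from (262,180) to (328,180), exactly on the predicted markers, and the gauge upright at its mouth. I slide it in.

Emit:
apply_moves --targets '[{"travel": [0,0.3,0],"rotation": [0,0,0]},{"travel": [0,0.6,0],"rotation": [0,0,0]},{"travel": [0,0.6,0],"rotation": [0,0,0]},{"travel": [0,0.6,0],"rotation": [0,0,0]},{"travel": [0,0.6,0],"rotation": [0,0,0]},{"travel": [0,0.4,0],"rotation": [0,0,0]},{"travel": [0,0.3,0],"rotation": [0,0,0]},{"travel": [0,0,0],"rotation": [0,0,0]},{"travel": [0,0,0.08],"rotation": [0,0,0]},{"travel": [0,0,0.06],"rotation": [0,0,0]},{"travel": [0,0,0],"rotation": [0,0,0]}]'

```text
time: 13.35
tcp_pos: [0.3884, -0.2861, 0.2259]
ee_rot: [-3.137, -0.16, 0.001]
contact_force: [-0.6, -0.4, -1.0]
opening: 0.0394
grasp_force: 25.0
```

```bash
python3 -c "
from h import *
hang('round',.1,0)"
```

```text
t 13.3 tcp [ 0.3884 -0.2861  0.2259] psi 0.102 F [-0.6 -0.4 -1. ] open 0.0394 grip 25.0
  travel [-0.   -0.   -0.16] rows>= 1 turn [-0.     0.     0.001]
  travel [ 0.02 -3.39  0.2 ] rows>= 4 turn [0. 0. 0.]
  travel [-0.02  3.4   0.  ] rows>= 4 turn [0. 0. 0.]
```

Lower the last ~1 mm, then open.

Emit:
apply_moves --targets '[{"travel": [0,0,0.03],"rotation": [0,0,0]},{"travel": [0,0,0],"rotation": [0,0,0]}]'

```text
time: 13.55
tcp_pos: [0.3885, -0.2866, 0.2254]
ee_rot: [-3.138, -0.159, 0.0]
contact_force: [-0.9, 0.4, -1.8]
opening: 0.0395
grasp_force: 25.0
```

Emit:
apply_moves --hand 1 --targets '[{"travel": [0,0,0],"rotation": [0,0,0]},{"travel": [0,0,0],"rotation": [0,0,0]},{"travel": [0,0,0],"rotation": [0,0,0]},{"travel": [0,0,0],"rotation": [0,0,0]},{"travel": [0,0,0],"rotation": [0,0,0]},{"travel": [0,0,0],"rotation": [0,0,0]}]'

```text
time: 14.15
tcp_pos: [0.3885, -0.2868, 0.2255]
ee_rot: [3.138, 0.158, -0.0]
contact_force: [0.4, -0.3, -0.2]
opening: 0.0852
grasp_force: 0.0
```

Emit:
apply_moves --targets '[{"travel": [0,0,-0.5],"rotation": [0,0,0]},{"travel": [0,0,-0.8],"rotation": [0,0,0]},{"travel": [0,0,-0.8],"rotation": [0,0,0]},{"travel": [0,0,-0.8],"rotation": [0,0,0]},{"travel": [0,0,0],"rotation": [0,0,0]}]'

```text
time: 14.65
tcp_pos: [0.3898, -0.2876, 0.3011]
ee_rot: [3.134, 0.158, 0.007]
contact_force: [0.9, -0.2, 0.5]
opening: 0.0883
grasp_force: 0.0
```

Run:
```python
from h import *
x,y,s=HEAD['square']
plan([(x,y,.28,s),(x,y,.19,s)])
g=manip.grab_frame("scene")[150:350,100:360]
o=manip.get_obs(); f=manip.grab_frame("wrist")
cv2.imwrite("pics/r4.png",np.hstack([cv2.resize(f,(400,300)),cv2.resize(g,(390,300))])[:,:,::-1])
print(proj((*SEAT['round'],.208),"wrist",(o['tcp_pos'],o['ee_rot']))/1.6)
```

```text
t 14.7 tcp [ 0.3898 -0.2876  0.3011] psi 0.101 F [ 0.9 -0.2  0.5] open 0.0883 grip 0.0
  travel [ 10.06 -21.23   0.81] rows>= 22 turn [ 0.002 -0.002 -0.08 ]
  travel [0.  0.  3.6] rows>= 4 turn [0. 0. 0.]
[201.01566467 174.84514556]
```

View pics/r4.png

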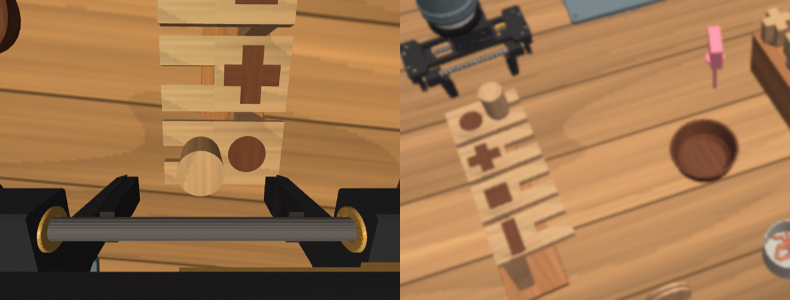

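The round gauge hangs at its seat: head at (201,173) against the predicted (201,175). Next is the square gauge.

Emit:
apply_moves --targets '[{"travel": [0.45,-0.93,0],"rotation": [0,0,0]},{"travel": [0.45,-0.93,0],"rotation": [0,0,0]},{"travel": [0.45,-0.93,0],"rotation": [0,0,0]},{"travel": [0.45,-0.93,0],"rotation": [0,0,0]},{"travel": [0.45,-0.93,0],"rotation": [0,0,0]},{"travel": [0.45,-0.93,0],"rotation": [0,0,0]},{"travel": [0.45,-0.93,0],"rotation": [0,0,0]},{"travel": [0.45,-0.93,0],"rotation": [0,0,0]},{"travel": [0.45,-0.93,0],"rotation": [0,0,0]},{"travel": [0.45,-0.93,0],"rotation": [0,0,0]},{"travel": [0.45,-0.93,0],"rotation": [0,0,0]},{"travel": [0.45,-0.93,0],"rotation": [0,0,0]}]'

```text
time: 15.95
tcp_pos: [0.4944, 0.0054, 0.2969]
ee_rot: [-3.137, -0.158, 0.003]
contact_force: [-0.5, -0.4, -0.4]
opening: 0.0878
grasp_force: 0.0
```

Emit:
apply_moves --targets '[{"travel": [0.46,-0.95,0.08],"rotation": [0,0,0]},{"travel": [0.46,-0.95,0.08],"rotation": [0,0,0]},{"travel": [0.46,-0.95,0.08],"rotation": [0,0,0]},{"travel": [0.46,-0.95,0.08],"rotation": [0,0,0]},{"travel": [0.46,-0.95,0.08],"rotation": [0,0,0]},{"travel": [0.46,-0.95,0.08],"rotation": [0,0,0]},{"travel": [0.46,-0.95,0.08],"rotation": [0,0,0]},{"travel": [0.46,-0.95,0.08],"rotation": [0,0,0]},{"travel": [0.46,-0.95,0.08],"rotation": [0,0,0]},{"travel": [0.46,-0.95,0.08],"rotation": [0,0,0]},{"travel": [0.06,-0.57,0.01],"rotation": [0,0,-0.04]},{"travel": [0,0,0],"rotation": [0,0,-0.04]}]'

```text
time: 17.15
tcp_pos: [0.5839, 0.2696, 0.2761]
ee_rot: [-3.112, -0.419, 0.004]
contact_force: [-0.3, 0.6, 0.2]
opening: 0.0885
grasp_force: 0.0
```

Emit:
apply_moves --targets '[{"travel": [0,0,0],"rotation": [0,0,0]},{"travel": [0,0,0],"rotation": [0,0,0]}]'

```text
time: 17.35
tcp_pos: [0.585, 0.2659, 0.2767]
ee_rot: [3.115, 0.404, -0.003]
contact_force: [0.1, 0.1, 0.1]
opening: 0.0881
grasp_force: 0.0
```

Run:
```python
from h import *
x,y,s=HEAD['square']
plan([(x,y,.19,s)]); seebowl()
```

```text
t 17.4 tcp [0.585  0.2659 0.2767] psi 0.258 F [0.1 0.1 0.1] open 0.0881 grip 0.0
  travel [0.08 0.03 3.47] rows>= 4 turn [ 0.     0.001 -0.001]
```

Emit:
apply_moves --targets '[{"travel": [0.08,0.03,0.6],"rotation": [0,0,0]},{"travel": [0,0,0.8],"rotation": [0,0,0]},{"travel": [0,0,0.8],"rotation": [0,0,0]},{"travel": [0,0,0.7],"rotation": [0,0,0]},{"travel": [0,0,0.4],"rotation": [0,0,0]},{"travel": [0,0,0.17],"rotation": [0,0,0]},{"travel": [0,0,0],"rotation": [0,0,0]}]'

```text
time: 18.1
tcp_pos: [0.5873, 0.2662, 0.1904]
ee_rot: [3.115, 0.408, -0.001]
contact_force: [-0.3, 0.1, 0.3]
opening: 0.0882
grasp_force: 0.0
```

Emit:
apply_moves --hand 0 --targets '[{"travel": [0,0,0],"rotation": [0,0,0]},{"travel": [0,0,0],"rotation": [0,0,0]},{"travel": [0,0,0],"rotation": [0,0,0]},{"travel": [0,0,0],"rotation": [0,0,0]},{"travel": [0,0,0],"rotation": [0,0,0]},{"travel": [0,0,0],"rotation": [0,0,0]},{"travel": [0,0,0],"rotation": [0,0,0]},{"travel": [0,0,0],"rotation": [0,0,0]}]'

```text
time: 18.9
tcp_pos: [0.5874, 0.2663, 0.191]
ee_rot: [3.115, 0.409, -0.0]
contact_force: [-0.4, -0.1, 0.4]
opening: 0.038
grasp_force: 24.9
```

Emit:
apply_moves --targets '[{"travel": [0,0,-0.4],"rotation": [0,0,0]},{"travel": [0,0,-0.7],"rotation": [0,0,0]},{"travel": [0,0,-0.8],"rotation": [0,0,0]},{"travel": [0,0,-0.8],"rotation": [0,0,0]},{"travel": [0,0,-0.8],"rotation": [0,0,0]},{"travel": [0,0,-0.8],"rotation": [0,0,0]},{"travel": [0,0,-0.6],"rotation": [0,0,0]},{"travel": [0,0,0],"rotation": [0,0,0]}]'

```text
time: 19.7
tcp_pos: [0.5883, 0.267, 0.3161]
ee_rot: [-3.114, -0.408, -0.006]
contact_force: [0.4, -0.3, -0.5]
opening: 0.0379
grasp_force: 24.9
```

Run:
```python
from h import *
plan([(.527,.0445,.262,.26)])
f=manip.grab_frame("top"); g=manip.grab_frame("scene")
cv2.imwrite("pics/r5.png",np.hstack([cv2.resize(f[150:400,200:420],(352,400)),cv2.resize(g[130:330,200:420],(440,400))])[:,:,::-1])
cv2.imwrite("pics/scene5.png",g[:,:,::-1])
for s,c in bowl(f): print(s,c)
```

```text
t 19.7 tcp [0.5883 0.267  0.3161] psi 0.261 F [ 0.4 -0.3 -0.5] open 0.0379 grip 24.9
  travel [-4.67  7.97  2.14] rows>= 8 turn [-0.    -0.002  0.   ]
[ 304  255   56   55 1531] [331.84323971 280.91312867]
```

View pics/r5.png

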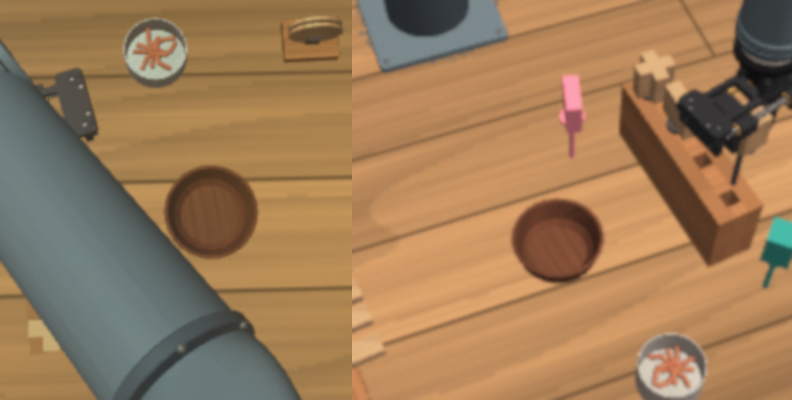

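The bowl is unmoved (pixel 332,282 in the full frame), and the square gauge is out, held upright. I carry it to the bowl.

Emit:
apply_moves --targets '[{"travel": [-0.2,0.4,0],"rotation": [0,0,0]},{"travel": [-0.45,0.8,0],"rotation": [0,0,0]},{"travel": [-0.5,0.85,0.2],"rotation": [0,0,0]},{"travel": [-0.5,0.85,0.25],"rotation": [0,0,0]},{"travel": [-0.5,0.85,0.25],"rotation": [0,0,0]},{"travel": [-0.5,0.85,0.25],"rotation": [0,0,0]},{"travel": [-0.5,0.85,0.25],"rotation": [0,0,0]},{"travel": [-0.5,0.85,0.25],"rotation": [0,0,0]},{"travel": [-0.5,0.8,0.25],"rotation": [0,0,0]},{"travel": [-0.4,0.6,0.25],"rotation": [0,0,0]},{"travel": [-0.12,0.27,0.19],"rotation": [0,0,0]},{"travel": [0,0,0],"rotation": [0,0,0]}]'

```text
time: 21.0
tcp_pos: [0.5254, 0.0426, 0.259]
ee_rot: [3.115, 0.406, -0.003]
contact_force: [0.1, 0.1, -0.9]
opening: 0.0377
grasp_force: 24.9
```

Emit:
apply_moves --targets '[{"travel": [0,0,0.5],"rotation": [0,0,0]},{"travel": [0,0,0.8],"rotation": [0,0,0]},{"travel": [0,0,0.8],"rotation": [0,0,0]},{"travel": [0,0,0.7],"rotation": [0,0,0]},{"travel": [0,0,0.3],"rotation": [0,0,0]},{"travel": [0,0,0.2],"rotation": [0,0,0]},{"travel": [0,0,0],"rotation": [0,0,0]},{"travel": [0,0,0],"rotation": [0,0,0]}]'

```text
time: 21.8
tcp_pos: [0.5265, 0.0441, 0.178]
ee_rot: [-3.115, -0.409, -0.002]
contact_force: [0.4, 0.8, -1.6]
opening: 0.038
grasp_force: 24.9
```

Emit:
apply_moves --targets '[{"travel": [0,0,0.06],"rotation": [0,0,0]},{"travel": [0,0,0.06],"rotation": [0,0,0]},{"travel": [0,0,0.06],"rotation": [0,0,0]},{"travel": [0,0,0.04],"rotation": [0,0,0]},{"travel": [0,0,0],"rotation": [0,0,0]},{"travel": [0,0,0],"rotation": [0,0,0]}]'

```text
time: 22.4
tcp_pos: [0.526, 0.0437, 0.1719]
ee_rot: [-3.115, -0.409, 0.0]
contact_force: [-0.2, -0.8, -2.2]
opening: 0.0383
grasp_force: 24.9
```

Emit:
apply_moves --targets '[{"travel": [0,0,0.04],"rotation": [0,0,0]},{"travel": [0,0,0],"rotation": [0,0,0]},{"travel": [0,0,0],"rotation": [0,0,0]}]'

```text
time: 22.7
tcp_pos: [0.526, 0.0437, 0.171]
ee_rot: [-3.115, -0.409, -0.0]
contact_force: [0.4, -0.1, -1.3]
opening: 0.0382
grasp_force: 24.9
```

Emit:
apply_moves --targets '[{"travel": [0,0,0.04],"rotation": [0,0,0]},{"travel": [0,0,0],"rotation": [0,0,0]},{"travel": [0,0,0],"rotation": [0,0,0]}]'

```text
time: 23.0
tcp_pos: [0.5262, 0.0439, 0.1708]
ee_rot: [3.115, 0.409, 0.001]
contact_force: [-2.1, 0.1, 8.0]
opening: 0.0378
grasp_force: 24.9
```

```bash
python3 -c "
from h import *
hang('square',.26,.005)"
```

```text
t 23.0 tcp [0.5262 0.0439 0.1708] psi 0.261 F [-2.1  0.1  8. ] open 0.0378 grip 24.9
  travel [ 0.    0.   -2.65] rows>= 3 turn [ 0. -0.  0.]
  travel [-1.85  9.05  0.28] rows>= 10 turn [0. 0. 0.]
  travel [-0.56  3.35  0.  ] rows>= 4 turn [0. 0. 0.]
```

The tip touched lightly (about 8 N). I lift and go to the square hanger.

Emit:
apply_moves --targets '[{"travel": [0,0,-0.4],"rotation": [0,0,0]},{"travel": [0,0,-0.8],"rotation": [0,0,0]},{"travel": [0,0,-0.8],"rotation": [0,0,0]},{"travel": [0,0,-0.7],"rotation": [0,0,0]}]'

```text
time: 23.4
tcp_pos: [0.5261, 0.0438, 0.2388]
ee_rot: [-3.115, -0.409, -0.001]
contact_force: [-0.1, -0.5, -0.6]
opening: 0.038
grasp_force: 24.9
```

Emit:
apply_moves --targets '[{"travel": [-0.1,0.4,0],"rotation": [0,0,0]},{"travel": [-0.17,0.8,0],"rotation": [0,0,0]},{"travel": [-0.18,0.9,0.05],"rotation": [0,0,0]},{"travel": [-0.18,0.9,0.05],"rotation": [0,0,0]},{"travel": [-0.18,0.9,0.05],"rotation": [0,0,0]},{"travel": [-0.18,0.9,0.05],"rotation": [0,0,0]},{"travel": [-0.18,0.9,0.03],"rotation": [0,0,0]},{"travel": [-0.18,0.9,0],"rotation": [0,0,0]},{"travel": [-0.18,0.9,0],"rotation": [0,0,0]},{"travel": [-0.18,0.8,0],"rotation": [0,0,0]},{"travel": [-0.17,0.5,0],"rotation": [0,0,0]},{"travel": [-0.15,0.15,0],"rotation": [0,0,0]}]'

```text
time: 24.6
tcp_pos: [0.5339, -0.1875, 0.231]
ee_rot: [3.115, 0.405, -0.002]
contact_force: [-0.3, 0.5, -0.6]
opening: 0.0379
grasp_force: 24.9
```

Emit:
apply_moves --targets '[{"travel": [0,0,0],"rotation": [0,0,0]},{"travel": [0,0,0],"rotation": [0,0,0]}]'

```text
time: 24.8
tcp_pos: [0.5346, -0.1844, 0.2316]
ee_rot: [-3.114, -0.41, 0.0]
contact_force: [0.2, 0.4, -0.8]
opening: 0.038
grasp_force: 24.9
```

```bash
python3 -c "
from h import *
hang('square',.26,.005)"
```

```text
t 24.8 tcp [ 0.5346 -0.1844  0.2316] psi 0.262 F [ 0.2  0.4 -0.8] open 0.0380 grip 24.9
  travel [-0.   -0.   -0.22] rows>= 1 turn [-0.     0.     0.001]
  travel [0.17 0.14 0.28] rows>= 1 turn [0. 0. 0.]
  travel [-0.56  3.35  0.  ] rows>= 4 turn [0. 0. 0.]
```

Emit:
apply_moves --targets '[{"travel": [0.17,0.14,0.04],"rotation": [0,0,0]},{"travel": [-0.05,0.3,0],"rotation": [0,0,0]},{"travel": [-0.1,0.6,0],"rotation": [0,0,0]},{"travel": [-0.1,0.6,0],"rotation": [0,0,0]},{"travel": [-0.1,0.6,0],"rotation": [0,0,0]},{"travel": [-0.1,0.6,0],"rotation": [0,0,0]},{"travel": [-0.07,0.4,0],"rotation": [0,0,0]},{"travel": [-0.04,0.25,0],"rotation": [0,0,0]},{"travel": [0,0,0],"rotation": [0,0,0]},{"travel": [0,0,0.08],"rotation": [0,0,0]},{"travel": [0,0,0.07],"rotation": [0,0,0]},{"travel": [0,0,0],"rotation": [0,0,0]}]'

```text
time: 26.0
tcp_pos: [0.5477, -0.2715, 0.2266]
ee_rot: [-3.114, -0.41, 0.001]
contact_force: [0.0, 0.9, -1.0]
opening: 0.0376
grasp_force: 24.9
```

```bash
python3 -c "
from h import *
hang('square',.26,.001)"
```

```text
t 26.0 tcp [ 0.5477 -0.2715  0.2266] psi 0.262 F [ 0.   0.9 -1. ] open 0.0376 grip 24.9
  travel [-0.   -0.   -0.42] rows>= 1 turn [-0.     0.     0.001]
  travel [ 0.56 -3.36  0.44] rows>= 4 turn [0. 0. 0.]
  travel [-0.56  3.35  0.  ] rows>= 4 turn [0. 0. 0.]
```

Emit:
apply_moves --hand 1 --targets '[{"travel": [0,0,0],"rotation": [0,0,0]},{"travel": [0,0,0],"rotation": [0,0,0]},{"travel": [0,0,0],"rotation": [0,0,0]},{"travel": [0,0,0],"rotation": [0,0,0]},{"travel": [0,0,0],"rotation": [0,0,0]},{"travel": [0,0,0],"rotation": [0,0,0]}]'

```text
time: 26.6
tcp_pos: [0.5478, -0.2724, 0.227]
ee_rot: [3.115, 0.409, 0.0]
contact_force: [-0.7, -0.2, 0.1]
opening: 0.0836
grasp_force: 0.0
```

Emit:
apply_moves --targets '[{"travel": [0,0,-0.5],"rotation": [0,0,0]},{"travel": [0,0,-0.8],"rotation": [0,0,0]},{"travel": [0,0,-0.8],"rotation": [0,0,0]},{"travel": [0,0,-0.8],"rotation": [0,0,0]},{"travel": [0,0,0],"rotation": [0,0,0]},{"travel": [0,0,0],"rotation": [0,0,0.045]},{"travel": [0,0,0],"rotation": [0,0,0.045]},{"travel": [0,0,0],"rotation": [0,0,0]}]'

```text
time: 27.4
tcp_pos: [0.5475, -0.2722, 0.2992]
ee_rot: [-3.139, -0.126, 0.001]
contact_force: [-0.8, 0.3, -0.4]
opening: 0.0878
grasp_force: 0.0
```

Run:
```python
from h import *
x,y,s=HEAD['bar']
plan([(x,y,.28,s),(x,y,.19,s)])
g=manip.grab_frame("scene")[150:350,100:360]
o=manip.get_obs(); f=manip.grab_frame("wrist")
cv2.imwrite("pics/r6.png",np.hstack([cv2.resize(f,(400,300)),cv2.resize(g,(390,300))])[:,:,::-1])
print(proj((*SEAT['square'],.208),"wrist",(o['tcp_pos'],o['ee_rot']))/1.6)
seebowl()
```

```text
t 27.4 tcp [ 0.5475 -0.2722  0.2992] psi 0.080 F [-0.8  0.3 -0.4] open 0.0878 grip 0.0
  travel [ -2.24 -21.3    0.77] rows>= 22 turn [-0.  0.  0.]
  travel [0.  0.  3.6] rows>= 4 turn [0. 0. 0.]
[201.28892303 173.68692708]
bowl [0.5263 0.0436 0.05  ] [ 304  254   56   56 1615]
```

View pics/r6.png

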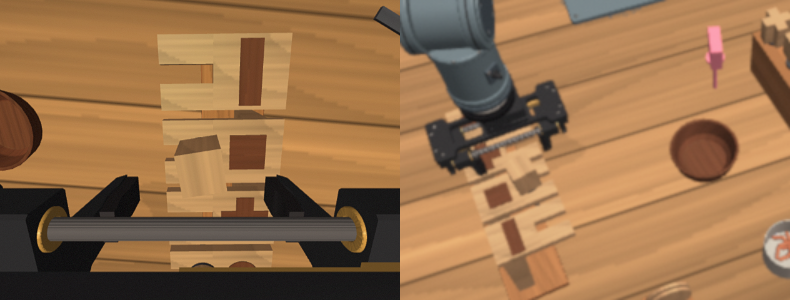

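The square gauge hangs at its seat: head at (201,172), predicted (201,174). The bowl is unmoved. Next is the bar gauge.

Emit:
apply_moves --targets '[{"travel": [-0.09,-0.93,0],"rotation": [0,0,0]},{"travel": [-0.09,-0.93,0],"rotation": [0,0,0]},{"travel": [-0.09,-0.93,0],"rotation": [0,0,0]},{"travel": [-0.09,-0.93,0],"rotation": [0,0,0]},{"travel": [-0.09,-0.93,0],"rotation": [0,0,0]},{"travel": [-0.09,-0.93,0],"rotation": [0,0,0]},{"travel": [-0.09,-0.93,0],"rotation": [0,0,0]},{"travel": [-0.09,-0.93,0],"rotation": [0,0,0]},{"travel": [-0.09,-0.93,0],"rotation": [0,0,0]},{"travel": [-0.09,-0.93,0],"rotation": [0,0,0]},{"travel": [-0.09,-0.93,0],"rotation": [0,0,0]},{"travel": [-0.09,-0.93,0],"rotation": [0,0,0]}]'

```text
time: 28.75
tcp_pos: [0.498, 0.0045, 0.2995]
ee_rot: [3.139, 0.13, 0.0]
contact_force: [0.7, -0.3, -0.4]
opening: 0.0877
grasp_force: 0.0
```

Emit:
apply_moves --targets '[{"travel": [-0.11,-0.95,0.07],"rotation": [0,0,0]},{"travel": [-0.11,-0.95,0.07],"rotation": [0,0,0]},{"travel": [-0.11,-0.95,0.07],"rotation": [0,0,0]},{"travel": [-0.11,-0.95,0.07],"rotation": [0,0,0]},{"travel": [-0.11,-0.95,0.07],"rotation": [0,0,0]},{"travel": [-0.11,-0.95,0.07],"rotation": [0,0,0]},{"travel": [-0.11,-0.95,0.07],"rotation": [0,0,0]},{"travel": [-0.11,-0.95,0.07],"rotation": [0,0,0]},{"travel": [-0.11,-0.95,0.07],"rotation": [0,0,0]},{"travel": [-0.11,-0.95,0.07],"rotation": [0,0,0]},{"travel": [-0.06,-0.64,0.07],"rotation": [0,0,0]},{"travel": [0,0,0],"rotation": [0,0,0]}]'

```text
time: 29.95
tcp_pos: [0.448, 0.2562, 0.2801]
ee_rot: [-3.137, -0.135, 0.001]
contact_force: [-0.6, 0.9, -0.8]
opening: 0.0879
grasp_force: 0.0
```

Emit:
apply_moves --targets '[{"travel": [0,0,0],"rotation": [0,0,0]},{"travel": [0,0,0],"rotation": [0,0,0]}]'

```text
time: 30.15
tcp_pos: [0.4494, 0.2525, 0.2802]
ee_rot: [3.138, 0.125, 0.0]
contact_force: [-0.3, -0.4, 0.2]
opening: 0.0882
grasp_force: 0.0
```

Run:
```python
from h import *
x,y,s=HEAD['bar']
plan([(x,y,.19,s)]); seebowl()
```

```text
t 30.1 tcp [0.4494 0.2525 0.2802] psi 0.080 F [-0.3 -0.4  0.2] open 0.0882 grip 0.0
  travel [-0.01 -0.06  3.61] rows>= 4 turn [ 0.  0. -0.]
bowl [0.5263 0.0436 0.05  ] [ 304  254   56   56 1525]
```

Emit:
apply_moves --targets '[{"travel": [0,-0.06,0.6],"rotation": [0,0,0]},{"travel": [0,0,0.8],"rotation": [0,0,0]},{"travel": [0,0,0.8],"rotation": [0,0,0]},{"travel": [0,0,0.8],"rotation": [0,0,0]},{"travel": [0,0,0.4],"rotation": [0,0,0]},{"travel": [0,0,0.21],"rotation": [0,0,0]},{"travel": [0,0,0],"rotation": [0,0,0]}]'

```text
time: 30.9
tcp_pos: [0.4489, 0.255, 0.1899]
ee_rot: [3.139, 0.126, -0.001]
contact_force: [0.7, -0.1, 0.1]
opening: 0.088
grasp_force: 0.0
```

Emit:
apply_moves --hand 0 --targets '[{"travel": [0,0,0],"rotation": [0,0,0]},{"travel": [0,0,0],"rotation": [0,0,0]},{"travel": [0,0,0],"rotation": [0,0,0]},{"travel": [0,0,0],"rotation": [0,0,0]},{"travel": [0,0,0],"rotation": [0,0,0]},{"travel": [0,0,0],"rotation": [0,0,0]},{"travel": [0,0,0],"rotation": [0,0,0]},{"travel": [0,0,0],"rotation": [0,0,0]},{"travel": [0,0,0],"rotation": [0,0,0]}]'

```text
time: 31.8
tcp_pos: [0.4488, 0.2553, 0.1899]
ee_rot: [3.139, 0.127, -0.0]
contact_force: [0.2, -0.8, -0.0]
opening: 0.022
grasp_force: 25.0
```

Emit:
apply_moves --targets '[{"travel": [0,0,-0.4],"rotation": [0,0,0]},{"travel": [0,0,-0.7],"rotation": [0,0,0]},{"travel": [0,0,-0.8],"rotation": [0,0,0]},{"travel": [0,0,-0.8],"rotation": [0,0,0]},{"travel": [0,0,-0.8],"rotation": [0,0,0]},{"travel": [0,0,-0.8],"rotation": [0,0,0]},{"travel": [0,0,-0.8],"rotation": [0,0,0]},{"travel": [0,0,-0.3],"rotation": [0,0,0]},{"travel": [0,0,0],"rotation": [0,0,0]}]'

```text
time: 32.7
tcp_pos: [0.4491, 0.2556, 0.326]
ee_rot: [-3.138, -0.127, -0.003]
contact_force: [0.2, 0.1, -1.2]
opening: 0.022
grasp_force: 25.0
```

Run:
```python
from h import *
seebowl()
plan([(.5265,.044,.268,.08)])
```

```text
bowl [0.5263 0.0436 0.05  ] [ 304  254   56   56 1513]
t 32.8 tcp [0.4487 0.2553 0.3249] psi 0.081 F [ 0.2  0.  -1.3] open 0.0218 grip 25.0
  travel [2.42 8.67 2.28] rows>= 9 turn [ 0. -0.  0.]
```

Emit:
apply_moves --targets '[{"travel": [0.05,0.4,0],"rotation": [0,0,0]},{"travel": [0.2,0.8,0],"rotation": [0,0,0]},{"travel": [0.25,0.9,0.1],"rotation": [0,0,0]},{"travel": [0.25,0.9,0.25],"rotation": [0,0,0]},{"travel": [0.25,0.9,0.25],"rotation": [0,0,0]},{"travel": [0.25,0.9,0.25],"rotation": [0,0,0]},{"travel": [0.25,0.9,0.25],"rotation": [0,0,0]},{"travel": [0.25,0.9,0.3],"rotation": [0,0,0]},{"travel": [0.25,0.8,0.3],"rotation": [0,0,0]},{"travel": [0.22,0.7,0.3],"rotation": [0,0,0]},{"travel": [0.15,0.4,0.28],"rotation": [0,0,0]},{"travel": [0.05,0.17,0],"rotation": [0,0,0]}]'

```text
time: 33.95
tcp_pos: [0.526, 0.0426, 0.2663]
ee_rot: [3.139, 0.124, -0.005]
contact_force: [-0.1, -1.1, -1.7]
opening: 0.0217
grasp_force: 25.0
```

Emit:
apply_moves --targets '[{"travel": [0,0,0],"rotation": [0,0,0]},{"travel": [0,0,0.5],"rotation": [0,0,0]},{"travel": [0,0,0.8],"rotation": [0,0,0]},{"travel": [0,0,0.8],"rotation": [0,0,0]},{"travel": [0,0,0.7],"rotation": [0,0,0]},{"travel": [0,0,0.3],"rotation": [0,0,0]},{"travel": [0,0,0.2],"rotation": [0,0,0]},{"travel": [0,0,0],"rotation": [0,0,0]},{"travel": [0,0,0],"rotation": [0,0,0]}]'

```text
time: 34.85
tcp_pos: [0.527, 0.0445, 0.186]
ee_rot: [-3.139, -0.127, -0.002]
contact_force: [-0.6, 0.0, -1.1]
opening: 0.0219
grasp_force: 25.0
```

Emit:
apply_moves --targets '[{"travel": [0,0,0.08],"rotation": [0,0,0]},{"travel": [0,0,0.08],"rotation": [0,0,0]},{"travel": [0,0,0.06],"rotation": [0,0,0]},{"travel": [0,0,0.06],"rotation": [0,0,0]},{"travel": [0,0,0.04],"rotation": [0,0,0]},{"travel": [0,0,0],"rotation": [0,0,0]},{"travel": [0,0,0],"rotation": [0,0,0]}]'

```text
time: 35.55
tcp_pos: [0.5266, 0.0442, 0.1774]
ee_rot: [-3.139, -0.127, 0.0]
contact_force: [0.2, -0.6, -1.8]
opening: 0.0217
grasp_force: 25.0
```

Emit:
apply_moves --targets '[{"travel": [0,0,0.04],"rotation": [0,0,0]},{"travel": [0,0,0],"rotation": [0,0,0]},{"travel": [0,0,0],"rotation": [0,0,0]}]'

```text
time: 35.85
tcp_pos: [0.5268, 0.0443, 0.1769]
ee_rot: [3.139, 0.127, 0.001]
contact_force: [-1.2, -1.2, 4.2]
opening: 0.0218
grasp_force: 25.0
```

The tip touched lightly (4 N).

```bash
python3 -c "
from h import *
hang('bar',.08,.0045)"
```

```text
t 35.9 tcp [0.5268 0.0443 0.1769] psi 0.081 F [-1.2 -1.2  4.2] open 0.0218 grip 25.0
  travel [ 0.    0.   -2.69] rows>= 3 turn [ 0. -0.  0.]
  travel [2.97 9.21 0.58] rows>= 10 turn [0. 0. 0.]
  travel [0.05 3.4  0.  ] rows>= 4 turn [0. 0. 0.]
```

Emit:
apply_moves --targets '[{"travel": [0,0,-0.4],"rotation": [0,0,0]},{"travel": [0,0,-0.8],"rotation": [0,0,0]},{"travel": [0,0,-0.8],"rotation": [0,0,0]},{"travel": [0,0,-0.7],"rotation": [0,0,0]}]'

```text
time: 36.25
tcp_pos: [0.5266, 0.0443, 0.2452]
ee_rot: [-3.139, -0.127, -0.001]
contact_force: [0.4, 0.6, -1.0]
opening: 0.0214
grasp_force: 25.0
```

Emit:
apply_moves --targets '[{"travel": [0.15,0.4,0],"rotation": [0,0,0]},{"travel": [0.25,0.8,0],"rotation": [0,0,0]},{"travel": [0.3,0.9,0.07],"rotation": [0,0,0]},{"travel": [0.3,0.9,0.07],"rotation": [0,0,0]},{"travel": [0.3,0.9,0.07],"rotation": [0,0,0]},{"travel": [0.3,0.9,0.07],"rotation": [0,0,0]},{"travel": [0.3,0.9,0.07],"rotation": [0,0,0]},{"travel": [0.3,0.9,0.07],"rotation": [0,0,0]},{"travel": [0.3,0.9,0.07],"rotation": [0,0,0]},{"travel": [0.25,0.85,0.04],"rotation": [0,0,0]},{"travel": [0.15,0.6,0],"rotation": [0,0,0]},{"travel": [0.07,0.16,0],"rotation": [0,0,0]}]'

```text
time: 37.45
tcp_pos: [0.6187, -0.1796, 0.2298]
ee_rot: [3.138, 0.122, -0.002]
contact_force: [-0.1, -0.8, -1.4]
opening: 0.0219
grasp_force: 25.0
```

Emit:
apply_moves --targets '[{"travel": [0,0,0],"rotation": [0,0,0]},{"travel": [0,0,0],"rotation": [0,0,0]}]'

```text
time: 37.65
tcp_pos: [0.6188, -0.1754, 0.2306]
ee_rot: [-3.138, -0.129, 0.001]
contact_force: [-0.3, 0.3, 0.0]
opening: 0.0217
grasp_force: 25.0
```

```bash
python3 -c "
from h import *
hang('bar',.08,.0045)"
```

```text
t 37.6 tcp [ 0.6188 -0.1754  0.2306] psi 0.082 F [-0.3  0.3  0. ] open 0.0217 grip 25.0
  travel [-0.   -0.   -0.54] rows>= 1 turn [-0.     0.     0.001]
  travel [0.01 0.16 0.58] rows>= 1 turn [0. 0. 0.]
  travel [0.05 3.4  0.  ] rows>= 4 turn [0. 0. 0.]
```

Emit:
apply_moves --targets '[{"travel": [0.02,0.16,0.04],"rotation": [0,0,0]},{"travel": [0,0.3,0],"rotation": [0,0,0]},{"travel": [0.01,0.6,0],"rotation": [0,0,0]},{"travel": [0.01,0.6,0],"rotation": [0,0,0]},{"travel": [0.01,0.6,0],"rotation": [0,0,0]},{"travel": [0.01,0.6,0],"rotation": [0,0,0]},{"travel": [0,0.4,0],"rotation": [0,0,0]},{"travel": [0,0.3,0],"rotation": [0,0,0]},{"travel": [0,0,0],"rotation": [0,0,0]},{"travel": [0,0,0.08],"rotation": [0,0,0]},{"travel": [0,0,0.08],"rotation": [0,0,0]},{"travel": [0,0,0],"rotation": [0,0,0]}]'

```text
time: 38.85
tcp_pos: [0.6276, -0.2644, 0.2253]
ee_rot: [-3.138, -0.129, 0.001]
contact_force: [0.3, -0.3, -1.5]
opening: 0.0219
grasp_force: 25.0
```

```bash
python3 -c "
from h import *
hang('bar',.08,.0)"
```

```text
t 38.9 tcp [ 0.6276 -0.2644  0.2253] psi 0.082 F [ 0.3 -0.3 -1.5] open 0.0219 grip 25.0
  travel [-0.   -0.   -0.75] rows>= 1 turn [-0.     0.     0.001]
  travel [-0.06 -3.42  0.76] rows>= 4 turn [0. 0. 0.]
  travel [0.05 3.4  0.  ] rows>= 4 turn [0. 0. 0.]
```

Emit:
apply_moves --hand 1 --targets '[{"travel": [0,0,0],"rotation": [0,0,0]},{"travel": [0,0,0],"rotation": [0,0,0]},{"travel": [0,0,0],"rotation": [0,0,0]},{"travel": [0,0,0],"rotation": [0,0,0]},{"travel": [0,0,0],"rotation": [0,0,0]},{"travel": [0,0,0],"rotation": [0,0,0]},{"travel": [0,0,0],"rotation": [0,0,0]}]'

```text
time: 39.55
tcp_pos: [0.6277, -0.2654, 0.2257]
ee_rot: [-3.139, -0.127, 0.0]
contact_force: [0.4, 0.3, 0.0]
opening: 0.0756
grasp_force: 0.0
```

Emit:
apply_moves --targets '[{"travel": [0,0,-0.5],"rotation": [0,0,0]},{"travel": [0,0,-0.8],"rotation": [0,0,0]},{"travel": [0,0,-0.8],"rotation": [0,0,0]},{"travel": [0,0,-0.8],"rotation": [0,0,0]},{"travel": [0,0,0],"rotation": [0,0,0]},{"travel": [0,0,0],"rotation": [0,0,0.025]},{"travel": [0,0,0],"rotation": [0,0,0]}]'

```text
time: 40.25
tcp_pos: [0.6274, -0.2653, 0.2977]
ee_rot: [-3.141, -0.048, 0.001]
contact_force: [-0.0, 0.3, -0.5]
opening: 0.0878
grasp_force: 0.0
```

Run:
```python
from h import *
x,y,s=HEAD['cross']
plan([(x,y,.28,s),(x,y,.19,s)])
g=manip.grab_frame("scene")[150:350,100:360]
o=manip.get_obs(); f=manip.grab_frame("wrist")
cv2.imwrite("pics/r7.png",np.hstack([cv2.resize(f,(400,300)),cv2.resize(g,(390,300))])[:,:,::-1])
for n in('bar','square'):print(proj((*SEAT[n],.208),"wrist",(o['tcp_pos'],o['ee_rot']))/1.6)
seebowl()
```

```text
t 40.2 tcp [ 0.6274 -0.2653  0.2977] psi 0.030 F [-0.   0.3 -0.5] open 0.0878 grip 0.0
  travel [ -9.28 -20.59   0.72] rows>= 21 turn [-0.  0.  0.]
  travel [0.  0.  3.6] rows>= 4 turn [0. 0. 0.]
[200.58407278 174.65120294]
[206.2750325  256.34797126]
bowl [0.5263 0.0436 0.05  ] [ 304  254   56   56 1573]
```

View pics/r7.png

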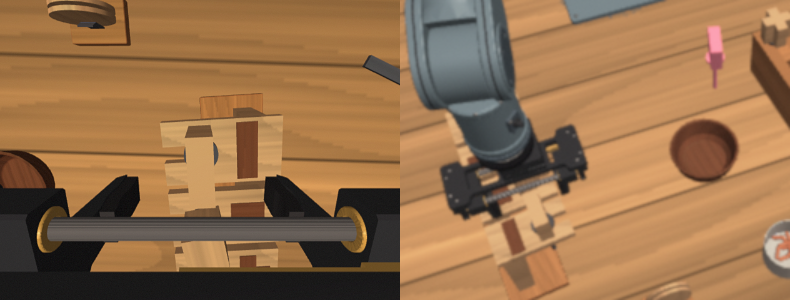

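The bar gauge hangs at its seat: head at (200,174), as predicted. The bowl is unmoved. Last is the cross.

Emit:
apply_moves --targets '[{"travel": [-0.41,-0.9,0],"rotation": [0,0,0]},{"travel": [-0.41,-0.9,0],"rotation": [0,0,0]},{"travel": [-0.41,-0.9,0],"rotation": [0,0,0]},{"travel": [-0.41,-0.9,0],"rotation": [0,0,0]},{"travel": [-0.41,-0.9,0],"rotation": [0,0,0]},{"travel": [-0.41,-0.9,0],"rotation": [0,0,0]},{"travel": [-0.41,-0.9,0],"rotation": [0,0,0]},{"travel": [-0.41,-0.9,0],"rotation": [0,0,0]},{"travel": [-0.41,-0.9,0],"rotation": [0,0,0]},{"travel": [-0.41,-0.9,0],"rotation": [0,0,0]},{"travel": [-0.41,-0.9,0],"rotation": [0,0,0]},{"travel": [-0.41,-0.9,0],"rotation": [0,0,0]}]'

```text
time: 41.6
tcp_pos: [0.4958, 0.0016, 0.2981]
ee_rot: [3.141, 0.05, -0.0]
contact_force: [0.6, -0.5, 0.0]
opening: 0.0879
grasp_force: 0.0
```

Emit:
apply_moves --targets '[{"travel": [-0.43,-0.95,0.07],"rotation": [0,0,0]},{"travel": [-0.43,-0.95,0.07],"rotation": [0,0,0]},{"travel": [-0.43,-0.95,0.07],"rotation": [0,0,0]},{"travel": [-0.43,-0.95,0.07],"rotation": [0,0,0]},{"travel": [-0.43,-0.95,0.07],"rotation": [0,0,0]},{"travel": [-0.43,-0.95,0.07],"rotation": [0,0,0]},{"travel": [-0.43,-0.95,0.07],"rotation": [0,0,0]},{"travel": [-0.43,-0.95,0.07],"rotation": [0,0,0]},{"travel": [-0.43,-0.95,0.07],"rotation": [0,0,0]},{"travel": [-0.43,-0.95,0.07],"rotation": [0,0,0]},{"travel": [-0.06,-0.29,0.02],"rotation": [0,0,0]},{"travel": [0,0,0],"rotation": [0,0,0]}]'

```text
time: 42.8
tcp_pos: [0.3798, 0.2426, 0.2802]
ee_rot: [-3.141, -0.052, 0.0]
contact_force: [0.3, -0.3, 0.0]
opening: 0.088
grasp_force: 0.0
```

Emit:
apply_moves --targets '[{"travel": [0,0,0],"rotation": [0,0,0]},{"travel": [0,0,0],"rotation": [0,0,0]}]'

```text
time: 43.0
tcp_pos: [0.3806, 0.2407, 0.2801]
ee_rot: [3.141, 0.045, 0.0]
contact_force: [0.2, -0.4, -0.3]
opening: 0.0883
grasp_force: 0.0
```

Run:
```python
from h import *
x,y,s=HEAD['cross']
plan([(x,y,.19,s)]); seebowl()
```

```text
t 43.0 tcp [0.3806 0.2407 0.2801] psi 0.029 F [ 0.2 -0.4 -0.3] open 0.0883 grip 0.0
  travel [-0.02 -0.06  3.61] rows>= 4 turn [ 0.    -0.    -0.001]
bowl [0.5263 0.0436 0.05  ] [ 304  254   56   56 1553]
```

Emit:
apply_moves --targets '[{"travel": [-0.02,-0.06,0.6],"rotation": [0,0,0]},{"travel": [0,0,0.8],"rotation": [0,0,0]},{"travel": [0,0,0.8],"rotation": [0,0,0]},{"travel": [0,0,0.8],"rotation": [0,0,0]},{"travel": [0,0,0.4],"rotation": [0,0,0]},{"travel": [0,0,0.21],"rotation": [0,0,0]},{"travel": [0,0,0],"rotation": [0,0,0]}]'

```text
time: 43.75
tcp_pos: [0.3795, 0.2432, 0.1898]
ee_rot: [3.141, 0.048, -0.001]
contact_force: [-0.3, 0.9, 0.0]
opening: 0.0874
grasp_force: 0.0
```

Emit:
apply_moves --hand 0 --targets '[{"travel": [0,0,0],"rotation": [0,0,0]},{"travel": [0,0,0],"rotation": [0,0,0]},{"travel": [0,0,0],"rotation": [0,0,0]},{"travel": [0,0,0],"rotation": [0,0,0]},{"travel": [0,0,0],"rotation": [0,0,0]},{"travel": [0,0,0],"rotation": [0,0,0]},{"travel": [0,0,0],"rotation": [0,0,0]},{"travel": [0,0,0],"rotation": [0,0,0]},{"travel": [0,0,0],"rotation": [0,0,0]}]'

```text
time: 44.65
tcp_pos: [0.3795, 0.2434, 0.1902]
ee_rot: [3.141, 0.048, 0.001]
contact_force: [-1.1, -2.2, 6.0]
opening: 0.0536
grasp_force: 25.0
```

Emit:
apply_moves --targets '[{"travel": [0,0,-0.4],"rotation": [0,0,0]},{"travel": [0,0,-0.7],"rotation": [0,0,0]},{"travel": [0,0,-0.8],"rotation": [0,0,0]},{"travel": [0,0,-0.8],"rotation": [0,0,0]},{"travel": [0,0,-0.8],"rotation": [0,0,0]},{"travel": [0,0,-0.8],"rotation": [0,0,0]},{"travel": [0,0,-0.8],"rotation": [0,0,0]},{"travel": [0,0,-0.5],"rotation": [0,0,0]},{"travel": [0,0,0],"rotation": [0,0,0]}]'

```text
time: 45.55
tcp_pos: [0.3799, 0.244, 0.3315]
ee_rot: [-3.14, -0.048, -0.004]
contact_force: [0.1, 0.6, -1.5]
opening: 0.0538
grasp_force: 25.0
```

Run:
```python
from h import *
seebowl()
plan([(.5265,.044,.275,.03)])
f=manip.grab_frame("top"); g=manip.grab_frame("scene")
cv2.imwrite("pics/r8.png",np.hstack([cv2.resize(f[150:400,150:420],(400,370)),cv2.resize(g[130:330,200:420],(400,370))])[:,:,::-1])
```

```text
bowl [0.5263 0.0436 0.05  ] [ 304  254   56   56 1534]
t 45.6 tcp [0.3795 0.2436 0.3303] psi 0.031 F [ 0.6 -0.5 -1.9] open 0.0538 grip 25.0
  travel [5.63 8.16 2.21] rows>= 9 turn [-0.    -0.001  0.   ]
```

View pics/r8.png

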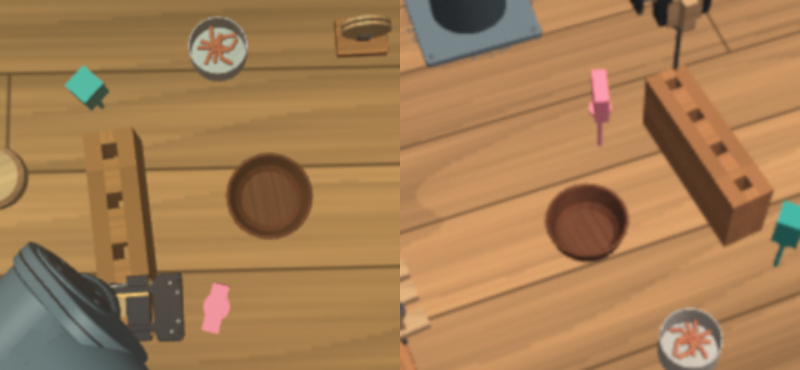

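The cross is out and upright; the bowl is unmoved at (332,282) in the full frame. I carry it over.

Emit:
apply_moves --targets '[{"travel": [0.2,0.4,0],"rotation": [0,0,0]},{"travel": [0.45,0.7,0],"rotation": [0,0,0]},{"travel": [0.55,0.8,0.1],"rotation": [0,0,0]},{"travel": [0.55,0.8,0.25],"rotation": [0,0,0]},{"travel": [0.6,0.85,0.25],"rotation": [0,0,0]},{"travel": [0.6,0.85,0.25],"rotation": [0,0,0]},{"travel": [0.6,0.85,0.25],"rotation": [0,0,0]},{"travel": [0.6,0.85,0.3],"rotation": [0,0,0]},{"travel": [0.6,0.8,0.3],"rotation": [0,0,0]},{"travel": [0.5,0.7,0.3],"rotation": [0,0,0]},{"travel": [0.3,0.4,0.21],"rotation": [0,0,0]},{"travel": [0.08,0.16,0],"rotation": [0,0,0]}]'

```text
time: 46.9
tcp_pos: [0.5263, 0.0423, 0.2733]
ee_rot: [3.141, 0.045, -0.004]
contact_force: [-0.7, 0.2, -0.9]
opening: 0.0536
grasp_force: 25.0
```

Emit:
apply_moves --targets '[{"travel": [0,0,0],"rotation": [0,0,0]},{"travel": [0,0,0.5],"rotation": [0,0,0]},{"travel": [0,0,0.8],"rotation": [0,0,0]},{"travel": [0,0,0.8],"rotation": [0,0,0]},{"travel": [0,0,0.7],"rotation": [0,0,0]},{"travel": [0,0,0.3],"rotation": [0,0,0]},{"travel": [0,0,0.2],"rotation": [0,0,0]},{"travel": [0,0,0],"rotation": [0,0,0]},{"travel": [0,0,0],"rotation": [0,0,0]}]'

```text
time: 47.8
tcp_pos: [0.5267, 0.0442, 0.1928]
ee_rot: [-3.141, -0.049, -0.002]
contact_force: [0.2, -0.1, -0.2]
opening: 0.0534
grasp_force: 25.0
```

Emit:
apply_moves --targets '[{"travel": [0,0,0.06],"rotation": [0,0,0]},{"travel": [0,0,0.06],"rotation": [0,0,0]},{"travel": [0,0,0.06],"rotation": [0,0,0]},{"travel": [0,0,0.06],"rotation": [0,0,0]},{"travel": [0,0,0.04],"rotation": [0,0,0]},{"travel": [0,0,0],"rotation": [0,0,0]},{"travel": [0,0,0],"rotation": [0,0,0]}]'

```text
time: 48.5
tcp_pos: [0.5264, 0.0439, 0.1852]
ee_rot: [3.141, 0.048, -0.0]
contact_force: [0.3, -0.3, -1.5]
opening: 0.0542
grasp_force: 25.0
```

Emit:
apply_moves --targets '[{"travel": [0,0,0.04],"rotation": [0,0,0]},{"travel": [0,0,0],"rotation": [0,0,0]},{"travel": [0,0,0],"rotation": [0,0,0]}]'

```text
time: 48.8
tcp_pos: [0.5264, 0.0439, 0.1842]
ee_rot: [-3.141, -0.048, -0.0]
contact_force: [0.3, -0.1, -0.8]
opening: 0.0538
grasp_force: 25.0
```

Emit:
apply_moves --targets '[{"travel": [0,0,0.03],"rotation": [0,0,0]},{"travel": [0,0,0],"rotation": [0,0,0]},{"travel": [0,0,0],"rotation": [0,0,0]}]'

```text
time: 49.1
tcp_pos: [0.5266, 0.044, 0.1841]
ee_rot: [3.141, 0.048, 0.001]
contact_force: [-1.3, -1.1, 6.1]
opening: 0.0541
grasp_force: 25.0
```

```bash
python3 -c "
from h import *
hang('cross',.03,.0045)"
```

```text
t 49.1 tcp [0.5266 0.044  0.1841] psi 0.031 F [-1.3 -1.1  6.1] open 0.0541 grip 25.0
  travel [ 0.    0.   -2.68] rows>= 3 turn [ 0. -0.  0.]
  travel [-2.95  9.45  0.86] rows>= 10 turn [0. 0. 0.]
  travel [0.22 3.39 0.  ] rows>= 4 turn [0. 0. 0.]
```

The tip touched (6 N). I hang the cross.

Emit:
apply_moves --targets '[{"travel": [0,0,-0.4],"rotation": [0,0,0]},{"travel": [0,0,-0.8],"rotation": [0,0,0]},{"travel": [0,0,-0.8],"rotation": [0,0,0]},{"travel": [0,0,-0.7],"rotation": [0,0,0]}]'

```text
time: 49.5
tcp_pos: [0.5264, 0.044, 0.2523]
ee_rot: [-3.141, -0.049, -0.001]
contact_force: [0.6, -0.2, -0.6]
opening: 0.0535
grasp_force: 25.0
```

Emit:
apply_moves --targets '[{"travel": [-0.15,0.4,0],"rotation": [0,0,0]},{"travel": [-0.25,0.8,0],"rotation": [0,0,0]},{"travel": [-0.3,0.9,0.1],"rotation": [0,0,0]},{"travel": [-0.3,0.95,0.1],"rotation": [0,0,0]},{"travel": [-0.3,0.95,0.1],"rotation": [0,0,0]},{"travel": [-0.3,0.95,0.1],"rotation": [0,0,0]},{"travel": [-0.3,0.95,0.1],"rotation": [0,0,0]},{"travel": [-0.3,0.95,0.1],"rotation": [0,0,0]},{"travel": [-0.3,0.95,0.1],"rotation": [0,0,0]},{"travel": [-0.25,0.85,0.08],"rotation": [0,0,0]},{"travel": [-0.15,0.6,0],"rotation": [0,0,0]},{"travel": [-0.05,0.1,0],"rotation": [0,0,0]}]'

```text
time: 50.7
tcp_pos: [0.4582, -0.1946, 0.2306]
ee_rot: [3.141, 0.042, -0.003]
contact_force: [-0.6, 0.1, -1.2]
opening: 0.0539
grasp_force: 25.0
```

Emit:
apply_moves --targets '[{"travel": [0,0,0],"rotation": [0,0,0]},{"travel": [0,0,0],"rotation": [0,0,0]}]'

```text
time: 50.9
tcp_pos: [0.4598, -0.191, 0.2312]
ee_rot: [-3.141, -0.05, 0.0]
contact_force: [-0.3, 0.8, -1.0]
opening: 0.0541
grasp_force: 25.0
```

```bash
python3 -c "
from h import *
hang('cross',.03,.0045)"
```

```text
t 50.9 tcp [ 0.4598 -0.191   0.2312] psi 0.032 F [-0.3  0.8 -1. ] open 0.0541 grip 25.0
  travel [-0.   -0.   -0.79] rows>= 1 turn [-0.     0.     0.001]
  travel [0.   0.13 0.86] rows>= 1 turn [0. 0. 0.]
  travel [0.22 3.39 0.  ] rows>= 4 turn [0. 0. 0.]
```

Emit:
apply_moves --targets '[{"travel": [0,0.13,0.05],"rotation": [0,0,0]},{"travel": [0.02,0.3,0],"rotation": [0,0,0]},{"travel": [0.04,0.6,0],"rotation": [0,0,0]},{"travel": [0.04,0.6,0],"rotation": [0,0,0]},{"travel": [0.04,0.6,0],"rotation": [0,0,0]},{"travel": [0.04,0.6,0],"rotation": [0,0,0]},{"travel": [0.02,0.4,0],"rotation": [0,0,0]},{"travel": [0.02,0.29,0],"rotation": [0,0,0]},{"travel": [0,0,0],"rotation": [0,0,0]},{"travel": [0,0,0.09],"rotation": [0,0,0]},{"travel": [0,0,0.08],"rotation": [0,0,0]},{"travel": [0,0,0],"rotation": [0,0,0]}]'

```text
time: 52.1
tcp_pos: [0.4679, -0.279, 0.2256]
ee_rot: [-3.141, -0.05, 0.001]
contact_force: [0.7, -0.1, -1.4]
opening: 0.0538
grasp_force: 25.0
```

```bash
python3 -c "
from h import *
hang('cross',.03,.0)"
```

```text
t 52.1 tcp [ 0.4679 -0.279   0.2256] psi 0.032 F [ 0.7 -0.1 -1.4] open 0.0538 grip 25.0
  travel [-0.   -0.   -1.02] rows>= 2 turn [-0.     0.     0.001]
  travel [-0.22 -3.39  1.04] rows>= 4 turn [0. 0. 0.]
  travel [0.22 3.39 0.  ] rows>= 4 turn [0. 0. 0.]
```

Emit:
apply_moves --hand 1 --targets '[{"travel": [0,0,0],"rotation": [0,0,0]},{"travel": [0,0,0],"rotation": [0,0,0]},{"travel": [0,0,0],"rotation": [0,0,0]},{"travel": [0,0,0],"rotation": [0,0,0]},{"travel": [0,0,0],"rotation": [0,0,0]},{"travel": [0,0,0],"rotation": [0,0,0]},{"travel": [0,0,0],"rotation": [0,0,0]}]'

```text
time: 52.8
tcp_pos: [0.4681, -0.2798, 0.226]
ee_rot: [3.141, 0.048, -0.0]
contact_force: [1.2, -0.5, 0.9]
opening: 0.0878
grasp_force: 0.0
```

Emit:
apply_moves --targets '[{"travel": [0,0,-0.5],"rotation": [0,0,0]},{"travel": [0,0,-0.8],"rotation": [0,0,0]},{"travel": [0,0,-0.8],"rotation": [0,0,0]},{"travel": [0,0,-0.8],"rotation": [0,0,0]},{"travel": [0,-0.5,0],"rotation": [0,0,0]},{"travel": [0,-1,0],"rotation": [0,0,0]},{"travel": [0,-1,0],"rotation": [0,0,0]},{"travel": [0,-1,0],"rotation": [0,0,0]},{"travel": [0,-1,0],"rotation": [0,0,0]},{"travel": [0,-1,0],"rotation": [0,0,0]},{"travel": [0,-0.5,0],"rotation": [0,0,0]},{"travel": [0,0,0],"rotation": [0,0,0]}]'

```text
time: 54.0
tcp_pos: [0.4633, -0.1279, 0.2984]
ee_rot: [-3.141, -0.054, 0.0]
contact_force: [-0.0, 0.4, 0.2]
opening: 0.0879
grasp_force: 0.0
```

Emit:
apply_moves --targets '[{"travel": [0,0,0],"rotation": [0,0,0]},{"travel": [0,0,0],"rotation": [0,0,0]},{"travel": [0,0,0],"rotation": [0,0,0]},{"travel": [0,0,0],"rotation": [0,0,0]}]'

```text
time: 54.4
tcp_pos: [0.4634, -0.1306, 0.2984]
ee_rot: [3.141, 0.046, -0.0]
contact_force: [0.1, -0.7, -0.5]
opening: 0.0882
grasp_force: 0.0
```

Run:
```python
from h import *
plan([])
f=manip.grab_frame("top").copy(); g=manip.grab_frame("scene")
for n in SEAT: print(n,proj((*SEAT[n],.208)).round(1)); cv2.drawMarker(f,tuple(int(v) for v in proj((*SEAT[n],.208)).round()),(255,0,0),0,4,1)
cv2.imwrite("pics/r9.png",np.hstack([cv2.resize(f[190:380,440:560],(350,554)),cv2.resize(g[190:360,100:237],(446,554))])[:,:,::-1])
seebowl()
```

```text
t 54.4 tcp [ 0.4634 -0.1306  0.2984] psi 0.029 F [ 0.1 -0.7 -0.5] open 0.0882 grip 0.0
bar [492.9 217.4]
square [500.2 258.2]
cross [507.8 300.1]
round [515.5 343.1]
```

View pics/r9.png

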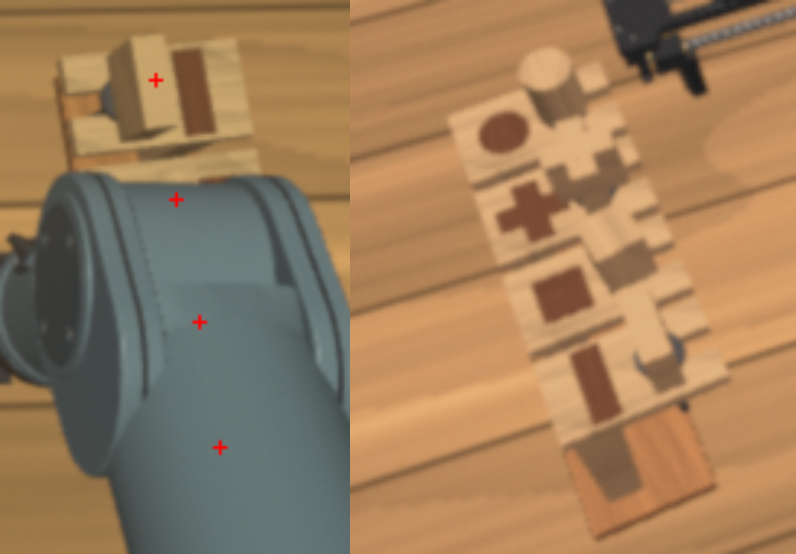

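The scene crop shows all four gauges hanging upright beside their own inlays, with the gripper clear of everything. I hand the job in.

```bash
python3 -c "
from station import manip
print(manip.job_done())"
```

```text
the job is handed in; nothing more can be done
None
```

I tried all four gauges in the bowl in order (round, square, bar, cross), each touching its floor lightly at 4–8 N, then hung each in its own marked slot and handed the job in at about 54 s; no verdict came back, and the arm hid the bowl in the last picture, though it had not moved in any earlier check.

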